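# Pair the press punches with their bolsters

## Robot

A 6-joint arm with a two-finger parallel gripper is mounted at the origin on a cart in front of the work surface, level with it; the furniture and walls round the work are solid. World frame = base frame: x ahead of the robot, y to its left, z up, the work surface at z = 0. Lengths are in m, angles in rad, forces in N, time in s.
With the tool pointing down it reaches from about 0.325 to 0.775 m from the base axis. Payload 9.3 kg.
Tool frame: the origin (TCP) lies at the very end of the fingers, on their centre line; the grasp point (between the pads) lies 19 mm behind it; z points along the fingers, y is the direction in which the jaws open and shut (so a half turn about z gives the same grasp; the last joint's range is limited). The gripper opens to 85 mm and grips with 20 to 120 N. Pads are 22 mm wide; open, the fingers measure 114 mm over their backs; the gripper's body (76 mm by 85 mm) begins 54 mm behind the grasp point. The pads swing forward as they close: fully open they stand 13 mm farther back than shut.
Start: joints at [1.133, 0.259, 0.021, 1.334, 0, 1.418], TCP at [0.155, 0.528, 0.194] pointing down, gripper open.
Joint ranges: [-3.04, 3.04], [-0.91, 1.82], [-1.04, 1.36], [-1.92, 1.95], [-1.52, 1.45], [-3.14, 3.14]. Speed limits (rad/s): [2.22, 2.22, 2.79, 3.14, 3.14, 3.14].

## Interface

Orientations are given as a rotation vector (axis times angle).
In Python, from cell import * gives the robot as it stands. The module is installed in compiled form; this text tells all that it offers.
- The arm moves only by the shell command python3 -m jog 'ROWS' [OPENING] [FORCE]. ROWS is JSON, a list of rows, each a list of 2 entries, a list of its own where there are three numbers: the shift along the tool's x, y, z in cm, then the turn, a rotation vector about the tool's x, y, z in degrees. A call has 1 to 5 rows; each row is the pose to reach, as a shift and turn from the pose commanded when the call began, along the tool's axes at that moment; what a row does not reach only later rows make up. A row lasts 1/10 s, in which the tool goes at most 50 mm and 8.59 degrees, less where a joint would pass 70% of its speed; a pose out of reach is approached as far as the arm can. A call with a gripper value outside its range is refused whole. OPENING is the closure, from 0 (fully open) to 1 (shut), set as the call begins (- or left out, the last holds). The fingers move at their own pace and stop on an object; FORCE is the grip in N (left out, the last holds). Time passes only in rows, so rows that repeat a pose let the fingers close. It gives the time, the measured TCP pose, the force and the opening at its end, in the units of the state.
- observe(): the state, without advancing time (a new reading comes with each control period).
- read_camera(name): name is "side" or "top"; returns (picture, depth): 384x512x3 uint8, red, green, blue; 384x512 float32, m along the optical axis (not along the pixel's ray), 0 where there is no reading.
- camera_model(name): a dict with "fx", "fy", "cx", "cy" (pixels), "R" (3x3) and "t" (3): a world point X has camera coordinates R X + t. Camera axes: x right, y down, z forward; pixel columns grow to the right and rows downward; lengths in m; the calibration is good to about 2 mm. A picture is of the moment at which its call begins. camera_model takes no time and is no camera call.
- job_done(): hands the job in, once; it reports no verdict.
Trained networks look in the newest picture that a camera, given by its name, has taken for a name from the list of things; names that differ only in an ending like _2 or _b are one class to them, and where a whole thing is asked for, a point or a joint stands for the part that bears it (a point fixed in the world has none). Each returns a list of dicts, best first, with "confidence" (0 to 1); they miss things now and then, are a little off and sometimes report something else, mostly with a low value. They report only what shows in the picture. A call takes as long as a camera call. They do not tell look-alikes from the thing itself.
- regions_of(camera, query): "pixels" (384x512 bool, what is visible of it) and "bbox" ([left, top, width, height] in pixels, round what is visible of it).
The state is a dict: "time": time; "joint_positions": joint angles; "joint_velocities": joint speeds; "tau": joint torques, N m; "tool_pos": TCP position; "eef_rot": TCP orientation; "wrist_force": force on the tool from outside, world axes, zero at the start; "torque": the same for the moment, N m; "gripper_width": opening from 0.0 (shut) to 1.0 (fully open).
Only numpy, scipy, OpenCV 4.12 (cv2) and the standard library are available. Lean on these libraries where they do the work, as an engineer would, in place of code of your own. Each camera call takes 0.05 s, during which the arm holds its last target.

## Task

Make up the four tool sets for the hand press: pull each punch straight up out of the sprung clip strip and lower it, nose down, into the bolster of its own colour until its collar sits flat on the ring. Set the punches down gently, do not drop them in, and leave the bolsters where they stand.

Things in the scene. Friction and masses are not known exactly. Their poses are not given: they have to be found in the camera images.
- clip_strip: Fixed grey block 58 x 268 x 36 mm, long along its y; origin centre of underside, z up. Four bores at y = -93, -31, 31, 93 mm hold the punches nose down, collars on its top face. At each bore two sprung steel leaf clips (+x and -x sides) lean over the collar rim, 10 mm above the block's top; a straight upward pull of 12 to 17 N opens them. Gripping along y clears them best.
- punch_red: Loose steel punch, red collar, band and top, about 0.22 kg, round about its z axis (up). Origin: on the axis at the collar's underside. Collar 46 mm diameter, z = 0 to 9 mm; above it the shank to grip, 22 mm diameter, z = 9 to 51 mm; below it the nose, 10 mm diameter, 24 mm long, tip bevelled. Starts in the clip strip, in any of its bores.
- bolster_red: Loose dark steel bolster ring with a red ring painted on its top and a red band round its side: 68 mm diameter, 30 mm high, 0.75 kg, flat on the table. Origin: centre of its underside; z up. Through bore 15 mm diameter with a 45 degree countersink 4 mm wide; a seated punch has its nose in the bore and its collar flat on the ring's top face.
- punch_yellow: Loose steel punch, yellow collar, band and top, about 0.23 kg, round about its z axis (up). Origin: on the axis at the collar's underside. Collar 46 mm diameter, z = 0 to 9 mm; above it the shank to grip, 22 mm diameter, z = 9 to 51 mm; below it the nose, 15 mm diameter, 24 mm long, tip bevelled. Starts in the clip strip, in any of its bores.
- bolster_yellow: Loose dark steel bolster ring with a yellow ring painted on its top and a yellow band round its side: 68 mm diameter, 30 mm high, 0.75 kg, flat on the table. Origin: centre of its underside; z up. Through bore 20 mm diameter with a 45 degree countersink 4 mm wide; a seated punch has its nose in the bore and its collar flat on the ring's top face.
- punch_blue: Loose steel punch, blue collar, band and top, about 0.24 kg, round about its z axis (up). Origin: on the axis at the collar's underside. Collar 46 mm diameter, z = 0 to 9 mm; above it the shank to grip, 22 mm diameter, z = 9 to 51 mm; below it the nose, 20 mm diameter, 24 mm long, tip bevelled. Starts in the clip strip, in any of its bores.
- bolster_blue: Loose dark steel bolster ring with a blue ring painted on its top and a blue band round its side: 68 mm diameter, 30 mm high, 0.75 kg, flat on the table. Origin: centre of its underside; z up. Through bore 25 mm diameter with a 45 degree countersink 4 mm wide; a seated punch has its nose in the bore and its collar flat on the ring's top face.
- punch_green: Loose steel punch, green collar, band and top, about 0.25 kg, round about its z axis (up). Origin: on the axis at the collar's underside. Collar 46 mm diameter, z = 0 to 9 mm; above it the shank to grip, 22 mm diameter, z = 9 to 51 mm; below it the nose, 25 mm diameter, 24 mm long, tip bevelled. Starts in the clip strip, in any of its bores.
- bolster_green: Loose dark steel bolster ring with a green ring painted on its top and a green band round its side: 68 mm diameter, 30 mm high, 0.75 kg, flat on the table. Origin: centre of its underside; z up. Through bore 30 mm diameter with a 45 degree countersink 4 mm wide; a seated punch has its nose in the bore and its collar flat on the ring's top face.
Things that resemble listed ones, but are neither listed nor needed, are in the scene too. What is shaped like the bolster_green but pink is not meant.

How it is judged:
At the end, for the whole second after the job is handed in: Each punch stands upright (within 0.1 rad) and at rest in the bolster of its own colour: axes within 8 mm, collar down on the ring's top face (its underside 27 to 32.5 mm above the bolster's underside; the ring is 30 mm high). Every bolster lies flat and within 30 mm of where it stood (horizontal distance between punch_red and bolster_red below 0.008 m and z of punch_red in the frame of bolster_red between 0.027 and 0.0325 m and angle between each of punch_red, bolster_red, punch_yellow, bolster_yellow, punch_blue, bolster_blue, punch_green, bolster_green's own z axis and vertical below 0.1 rad and linear speed of each of punch_red, punch_yellow, punch_blue, punch_green below 0.01 m/s and distance of each of bolster_red, bolster_yellow, bolster_blue, bolster_green from where it was at the start of the episode below 0.03 m and horizontal distance between punch_yellow and bolster_yellow below 0.008 m and z of punch_yellow in the frame of bolster_yellow between 0.027 and 0.0325 m and horizontal distance between punch_blue and bolster_blue below 0.008 m and z of punch_blue in the frame of bolster_blue between 0.027 and 0.0325 m and horizontal distance between punch_green and bolster_green below 0.008 m and z of punch_green in the frame of bolster_green between 0.027 and 0.0325 m); the robot touches nothing.
It fails at once if a punch is dropped into its bolster (faster than 0.4 m/s in the last 15 mm) ((linear speed of punch_red above 0.4 m/s and horizontal distance between punch_red and bolster_red below 0.02 m and z of punch_red in the frame of bolster_red below 0.045 m) or (linear speed of punch_yellow above 0.4 m/s and horizontal distance between punch_yellow and bolster_yellow below 0.02 m and z of punch_yellow in the frame of bolster_yellow below 0.045 m) or (linear speed of punch_blue above 0.4 m/s and horizontal distance between punch_blue and bolster_blue below 0.02 m and z of punch_blue in the frame of bolster_blue below 0.045 m) or (linear speed of punch_green above 0.4 m/s and horizontal distance between punch_green and bolster_green below 0.02 m and z of punch_green in the frame of bolster_green below 0.045 m)).
It fails at once if a bolster is pushed more than 30 mm from its place (distance of any of bolster_red, bolster_yellow, bolster_blue, bolster_green from where it was at the start of the episode above 0.03 m).
It also fails if it takes over 90 s, if anything falls off the work surface, if the arm or the gripper's body presses on something with over 40 N, if the wrist force passes 120 N, or if a joint passes its speed limit or range.

## Working session

There is one attempt and no reset: what is moved stays moved. The work goes in short steps, Python scripts to look and compute and a shell command to move; the robot and the scene stay as the last step left them, time stands still between calls to the robot, and variables do not carry over. Pictures are saved under pics/ and viewed, and the job is handed in when it is done.

```bash
mkdir -p pics
cat > h.py <<'E'
import numpy as np,cv2
from cell import *
from scipy.spatial.transform import Rotation as Ro
def cloud(name,d):
    m=camera_model(name);R=np.array(m['R']);t=np.array(m['t'])
    v,u=np.mgrid[:384,:512]
    P=np.stack([(u-m['cx'])/m['fx']*d,(v-m['cy'])/m['fy']*d,d],-1)
    return (P-t)@R
def snap(n,f,crop=None,s=1):
    p,d=read_camera(n);np.savez('pics/%s.npz'%f,p=p,d=d)
    q=p[...,::-1]
    if crop: l,t,w,h=crop;q=q[t:t+h,l:l+w]
    q=cv2.resize(q,None,fx=s,fy=s,interpolation=cv2.INTER_CUBIC)
    cv2.imwrite('pics/%s.png'%f,q);return p,d
E
python3 - <<'E'
from h import *
for n in('top','side'):
    snap(n,n+'0',None,1.5); m=camera_model(n);R=np.array(m['R']);print(n,-R.T@np.array(m['t']),R[2],m['fx'])
print(observe())
E
```

```text
top [ 0.29802735 -0.21462163  1.29072636] [ 0.19857055  0.01497999 -0.97997211] 442.9938783004885
side [ 0.1144092  -0.96232926  0.4488935 ] [ 0.43493213  0.8025194  -0.40840746] 364.722475412352
{'time': 0.1, 'joint_positions': array([ 1.13340282e+00,  2.59147735e-01,  2.08414340e-02,  1.33370101e+00,
       -5.72599797e-06,  1.41822792e+00]), 'joint_velocities': array([-2.04061225e-03, -8.48849991e-04,  2.21587196e-03, -2.08296321e-03,
       -6.20387930e-04, -4.65686304e-06]), 'tau': array([ 5.01717979e-03, -5.56694090e+01,  3.45068514e+01,  1.16302556e-02,
       -9.56819690e-05, -1.38626569e-05]), 'tool_pos': array([0.1544079 , 0.5275744 , 0.19312171]), 'eef_rot': array([-4.45842175e-01, -3.10944502e+00,  1.82246491e-03]), 'wrist_force': array([ 0.25182998, -0.07245912,  0.39483713]), 'torque': array([ 0.01804449,  0.01976351, -0.00707793]), 'gripper_width': 1.0043672154002778}
```

View pics/top0.png

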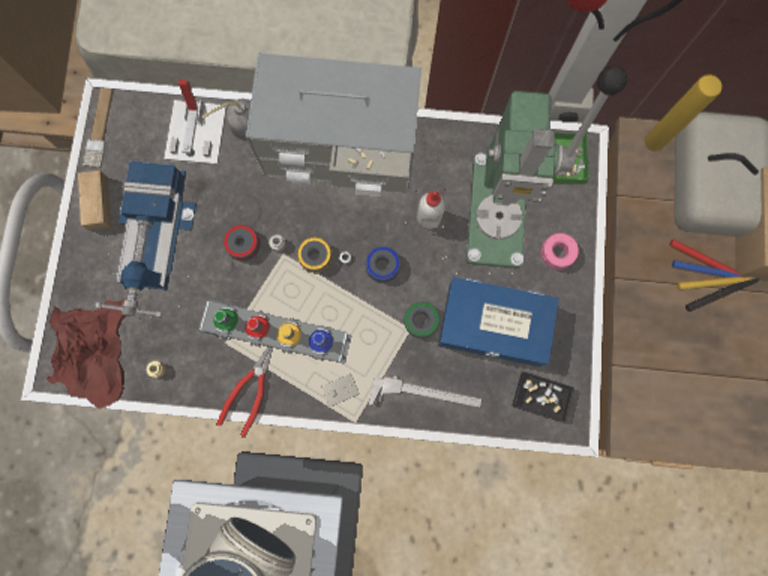

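View pics/side0.png

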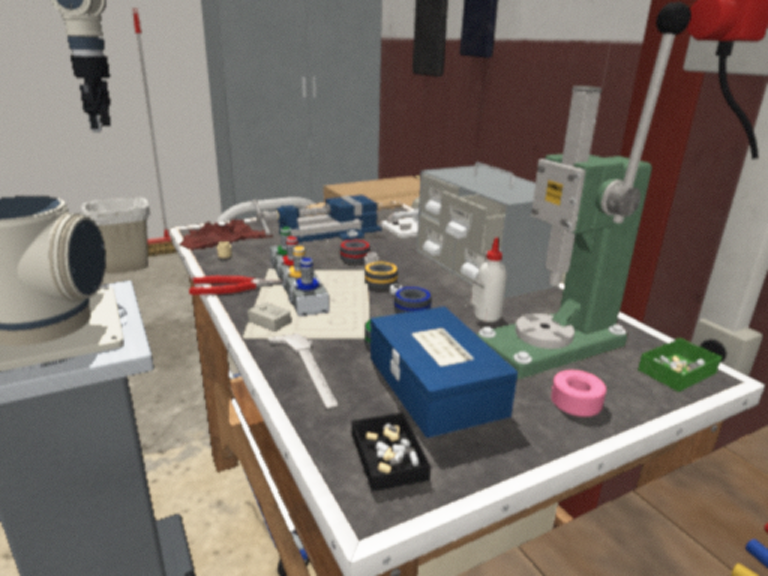

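The top picture (at 1.5x) shows the punches in the strip: green (224,319), red (257,326), yellow (288,334) and blue (320,341). The bolsters are red (241,241), yellow (314,253), blue (383,263) and green (421,319). The pink ring at (560,251) is the look-alike and is not meant. Next I measure with the networks plus depth.

```bash
cat > meas.py <<'E'
from h import *
import sys
def circ(P):
    A=np.c_[2*P[:,:2],np.ones(len(P))];b=(P[:,:2]**2).sum(1)
    s=np.linalg.lstsq(A,b,rcond=None)[0];return s[:2],np.sqrt(s[2]+s[:2]@s[:2])
E
python3 - <<'E'
from meas import *
p,d=snap('top','top1',(120,130,200,120),4)
X=cloud('top',d)
for c in('red','yellow','blue','green'):
  for k in('bolster_','punch_'):
    for r in regions_of('top',k+c)[:2]:
        m=r['pixels']&(d>0); P=X[m]
        if len(P)<10: continue
        zt=np.percentile(P[:,2],95)
        zt=.03 if k=='bolster_' else zt
        Q=P[abs(P[:,2]-zt)<.006]
        (cc,rad),_=cv2.minEnclosingCircle(Q[:,:2].astype(np.float32)*1000)
        print(k+c,round(r['confidence'],2),r['bbox'],len(P),'z',np.percentile(P[:,2],[5,50,95]).round(4),'medtop',np.median(Q,0).round(4),'mec',np.round(cc,1),round(rad,1))
for r in regions_of('top','clip_strip')[:1]:
    P=X[r['pixels']&(d>0)];print(r['bbox'],np.percentile(P[:,2],[5,50,95]))
    Q=P[abs(P[:,2]-.036)<.005]; print(cv2.minAreaRect(Q[:,:2].astype(np.float32)*1000),len(Q))
# table
for uv in((300,150),(100,150),(230,290)):print(uv,X[uv[1],uv[0]])
E
```

```text
bolster_red 0.58 [150.0, 148.5, 27.0, 25.6] 468 z [0.0067 0.0281 0.0336] medtop [0.6126 0.0888 0.0289] mec 612.9 89.7
punch_red 0.77 [161.2, 210.9, 19.9, 14.5] 195 z [0.0391 0.0456 0.0882] medtop [0.4466 0.0309 0.0866] mec 446.5 31.3
punch_red 0.3 [184.3, 218.0, 13.9, 10.4] 168 z [0.0395 0.0468 0.0882] medtop [ 0.4384 -0.0301  0.0861] mec 438.2 -29.6
bolster_yellow 0.75 [199.6, 156.9, 21.8, 24.5] 455 z [0.0018 0.028  0.0331] medtop [ 0.6013 -0.0578  0.0291] mec 601.7 -57.6
punch_yellow 0.58 [166.5, 213.3, 12.6, 11.1] 157 z [0.0399 0.0469 0.0887] medtop [0.4466 0.0309 0.0866] mec 446.5 31.3
punch_yellow 0.53 [183.4, 217.4, 17.7, 10.2] 213 z [0.0354 0.0449 0.088 ] medtop [ 0.4384 -0.0301  0.0861] mec 438.2 -29.6
bolster_blue 0.63 [245.6, 163.4, 21.0, 25.3] 399 z [0.0136 0.0286 0.0332] medtop [ 0.5943 -0.193   0.0291] mec 595.6 -192.7
bolster_green 0.63 [360.8, 155.6, 25.2, 24.4] 455 z [-0.0004  0.0279  0.0335] medtop [ 0.657  -0.538   0.0294] mec 655.6 -538.3
bolster_green 0.59 [268.9, 204.1, 23.6, 22.6] 412 z [0.0027 0.0283 0.0327] medtop [ 0.4927 -0.2779  0.0291] mec 493.2 -277.5
punch_green 0.66 [145.4, 209.1, 15.2, 12.0] 180 z [0.04   0.0467 0.0889] medtop [0.4532 0.0918 0.0869] mec 454.2 92.7
[130.3, 197.4, 103.0, 43.2] [0.0013015  0.03479973 0.04367666]
((442.3944396972656, 1.4757843017578125), (276.675048828125, 61.1645622253418), 82.75714111328125) 1091
(300, 150) [ 6.93775270e-01 -3.20704188e-01  1.75835252e-04]
(100, 150) [0.61820966 0.25692172 0.06338097]
(230, 290) [ 0.2410351  -0.11849327 -0.75932038]
```

View pics/top1.png

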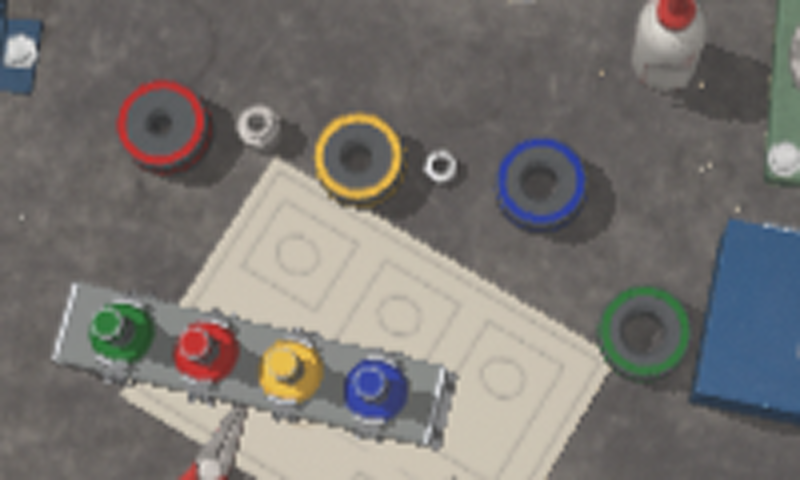

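The strip axis leans about 7.5° from world y. Punch spacing comes out at 61.6 mm and the tops at z ≈ 87 mm, both as expected. The network's lower-ranked second "bolster_green" at (493,-277) is the truly green ring. The hit at (656,-538) is the pink decoy. I'll confirm with an enlarged crop and check what stands near the target spots.

```bash
cat > goto.py <<'E'
# usage: goto.py x y z(mm) yaw(deg: tool-y lean from +y toward +x)
from h import *
import sys
x,y,z,a=map(float,sys.argv[1:5])
s=observe();R=Ro.from_rotvec(s['eef_rot']);a=np.radians(a)
ty=np.array([np.sin(a),np.cos(a),0]);tz=np.array([0,0,-1.]);tx=np.cross(ty,tz)
if tx@R.as_matrix()[:,0]<0: tx,ty=-tx,-ty
T=Ro.from_matrix(np.c_[tx,ty,tz])
print('t',round(s['time'],2),'shift cm',(R.inv().apply(np.array([x,y,z])/1000-s['tool_pos'])*100).round(2),'turn deg',np.degrees((R.inv()*T).as_rotvec()).round(2))
E
python3 - <<'E'
from h import *
z=np.load('pics/top1.npz');p,d=z['p'],z['d'];X=cloud('top',d)
def show(n,m):
    P=X[m&(d>0)];print(n,len(P),P.min(0).round(3),P.max(0).round(3),np.percentile(P[:,2],95).round(3)) if len(P) else print(n,0)
x,y,h=X[...,0],X[...,1],X[...,2]
for n,b in dict(red=(613,90),yel=(601.5,-57.6),blue=(595.6,-192.7),green=(493.2,-277.5)).items():
    r=np.hypot(x-b[0]/1e3,y-b[1]/1e3)
    show(n,(r<.13)&(h>.05)); show(n+' near',(r<.075)&(r>.037)&(h>.01))
r=np.abs(x-.442)
show('strip',(r<.11)&(abs(y)<.16)&(h>.095))
c=cv2.resize(p[185:245,255:385,::-1],None,fx=6,fy=6,interpolation=cv2.INTER_CUBIC);cv2.imwrite('pics/crop.png',cv2.resize(p[140:250,255:385,::-1],None,fx=5,fy=5,interpolation=cv2.INTER_CUBIC))
E
python3 goto.py 454.2 92.7 160 7.5
```

```text
red 0
red near 42 [0.604 0.016 0.01 ] [0.631 0.033 0.034] 0.033
yel 155 [ 0.701 -0.141  0.094] [ 0.726 -0.084  0.189] 0.185
yel near 63 [ 0.593 -0.127  0.01 ] [0.631 0.016 0.033] 0.031
blue 610 [ 0.677 -0.291  0.05 ] [ 0.725 -0.132  0.189] 0.183
blue near 16 [ 0.596 -0.127  0.01 ] [ 0.612 -0.118  0.018] 0.017
green 1338 [ 0.44  -0.407  0.05 ] [ 0.574 -0.315  0.079] 0.074
green near 402 [ 0.446 -0.352  0.01 ] [ 0.55  -0.315  0.079] 0.074
strip 0
t 0.6 shift cm [-40.99 -33.34   3.37] turn deg [ 0.    0.   -8.82]
```

View pics/crop.png

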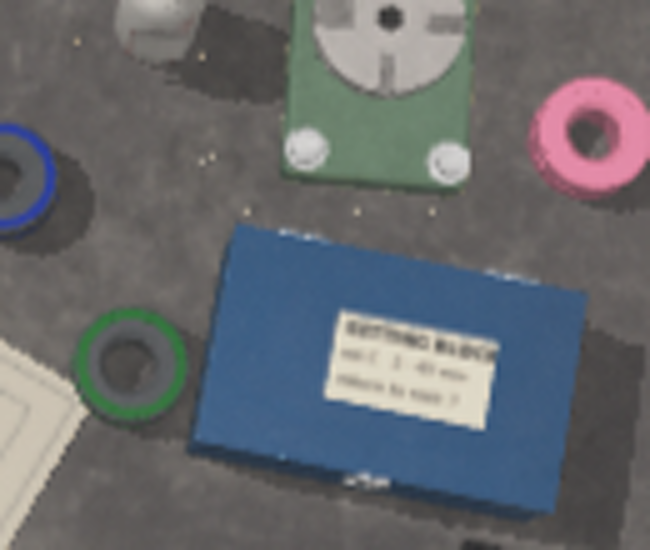

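The crop shows the green-painted ring at (130,365) beside the blue box, whose top is 75 mm high and edge about 40 mm from the ring's axis. The solid pink ring at (592,133) is the decoy. I'm starting with the green punch.

```bash
python3 -m jog '[[[-41,-33.3,2],[0,0,-8.8]],[[-41,-33.3,2],[0,0,-8.8]],[[-41,-33.3,2],[0,0,-8.8]],[[-41,-33.3,2],[0,0,-8.8]],[[-41,-33.3,2],[0,0,-8.8]]]' 0.5 80
python3 goto.py 454.2 92.7 140 7.5
```

```text
time: 1.1
tool_pos: [0.2955, 0.323, 0.1845]
eef_rot: [0.205, 3.134, 0.001]
wrist_force: [1.7, 0.8, 1.2]
gripper_width: 0.5
t 1.1 shift cm [-18.74 -20.77   4.45] turn deg [0.03 0.03 0.02]
```

```bash
python3 -m jog '[[[-18.7,-20.8,4],[0,0,0]],[[-18.7,-20.8,4],[0,0,0]],[[-18.7,-20.8,4],[0,0,0]],[[-18.7,-20.8,4],[0,0,0]],[[-18.7,-20.8,4],[0,0,0]]]'
python3 goto.py 454.2 92.7 54 7.5
```

```text
time: 1.6
tool_pos: [0.4357, 0.1186, 0.149]
eef_rot: [0.206, 3.134, 0.0]
wrist_force: [1.0, 1.1, -0.9]
gripper_width: 0.501
t 1.6 shift cm [-2.16 -2.32  9.5 ] turn deg [ 0.02  0.05 -0.03]
```

```bash
python3 -m jog '[[[0,0,0],[0,0,0]],[[0,0,0],[0,0,0]],[[0,0,0],[0,0,0]]]'
python3 goto.py 454.2 92.7 54 7.5
```

```text
time: 1.9
tool_pos: [0.4344, 0.121, 0.1491]
eef_rot: [-0.206, -3.135, -0.0]
wrist_force: [0.2, -0.7, -0.4]
gripper_width: 0.5
t 1.9 shift cm [-2.33 -2.54  9.51] turn deg [ 0.01 -0.01 -0.  ]
```

```bash
python3 -m jog '[[[-2.3,-2.5,2.0],[0,0,0]],[[-2.3,-2.5,2.0],[0,0,0]],[[-2.3,-2.5,2.0],[0,0,0]]]'
python3 - <<'E'
from h import *
snap('side','s2',(150,120,100,90),6)
E
python3 goto.py 454.2 92.7 54 7.5
```

```text
time: 2.2
tool_pos: [0.4537, 0.0937, 0.129]
eef_rot: [-0.204, -3.134, -0.0]
wrist_force: [-0.3, -0.5, -0.1]
gripper_width: 0.498
t 2.25 shift cm [-0.06 -0.11  7.53] turn deg [ 0.02 -0.01  0.07]
```

View pics/s2.png

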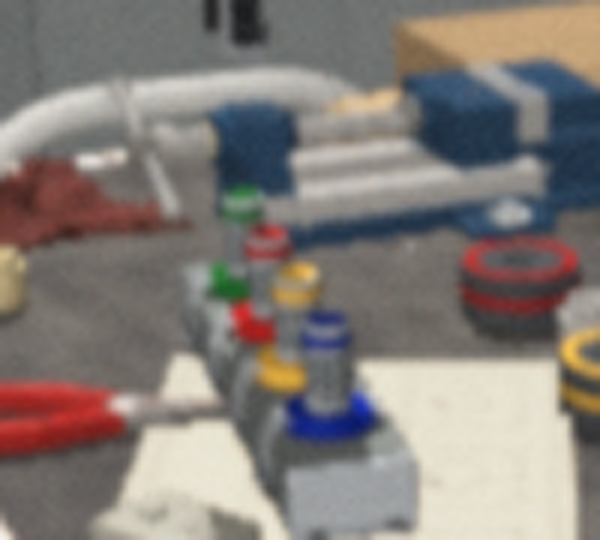

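Run:
```python
from h import *
print(observe()['tool_pos'],observe()['time'])
m=camera_model('side')
for P in ([.4537,.0937,.129],[.4542,.0927,.087]):
    c=np.array(m['R'])@P+m['t'];print((c[0]/c[2]*m['fx']+m['cx']-150)*6,(c[1]/c[2]*m['fy']+m['cy']-120)*6)
snap('side','s3',None,1.5)
```

```text
[0.45374916 0.09385616 0.12930044] 2.25
236.72633599816027 116.18465606411007
242.02983257736935 194.63509609572213
```

View pics/s3.png

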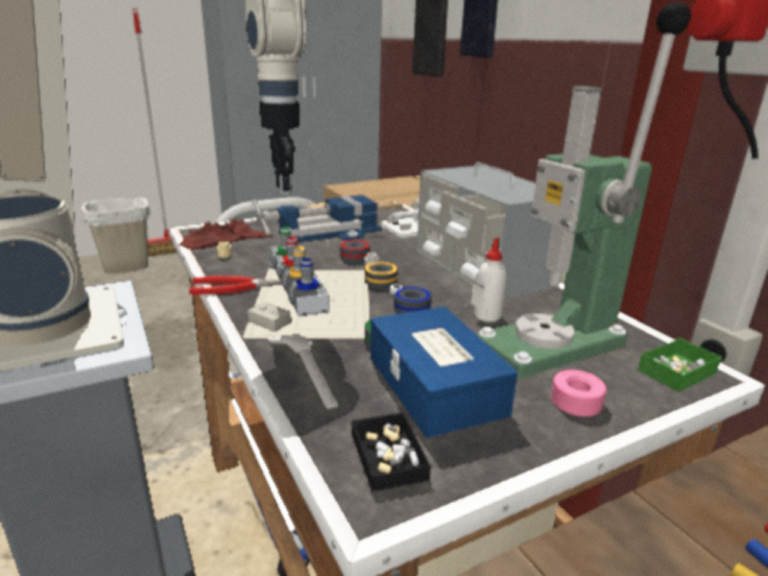

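The side view shows the fingertips at about (287,190) at 1.5x, higher than the reported TCP should project. I'll check that with depth.

Run:
```python
from h import *
z=np.load('pics/s3.npz');d=z['d'];X=cloud('side',d)
m=np.zeros_like(d,bool);m[80:140,170:215]=1
m&=(d>0)&(np.hypot(X[...,0]-.454,X[...,1]-.094)<.12)
P=X[m];print(len(P),P.min(0),P.max(0))
for lo in np.arange(.1,.25,.01):
    q=P[(P[:,2]>=lo)&(P[:,2]<lo+.01)]
    if len(q):print(lo.round(2),len(q),q.min(0).round(3),q.max(0).round(3))
p,d=snap('top','t3',(120,130,200,120),4);X=cloud('top',d)
m=(d>0)&(X[...,2]>.11)&(np.hypot(X[...,0]-.454,X[...,1]-.094)<.15)
P=X[m];print(len(P),P.min(0),P.max(0))
```

```text
691 [0.41577554 0.0261504  0.17090809] [0.48450604 0.15636726 0.31077119]
0.17 29 [0.44  0.057 0.171] [0.462 0.121 0.179]
0.18 32 [0.439 0.058 0.18 ] [0.462 0.122 0.189]
0.19 36 [0.44  0.057 0.19 ] [0.459 0.12  0.2  ]
0.2 34 [0.44  0.057 0.2  ] [0.46  0.124 0.209]
0.21 37 [0.435 0.04  0.211] [0.468 0.145 0.219]
0.22 47 [0.435 0.039 0.22 ] [0.466 0.143 0.23 ]
0.23 34 [0.434 0.031 0.23 ] [0.458 0.116 0.24 ]
0.24 58 [0.433 0.031 0.24 ] [0.457 0.156 0.25 ]
10438 [0.30405586 0.02497595 0.17380933] [0.50247499 0.14473267 0.67345205]
```

View pics/t3.png

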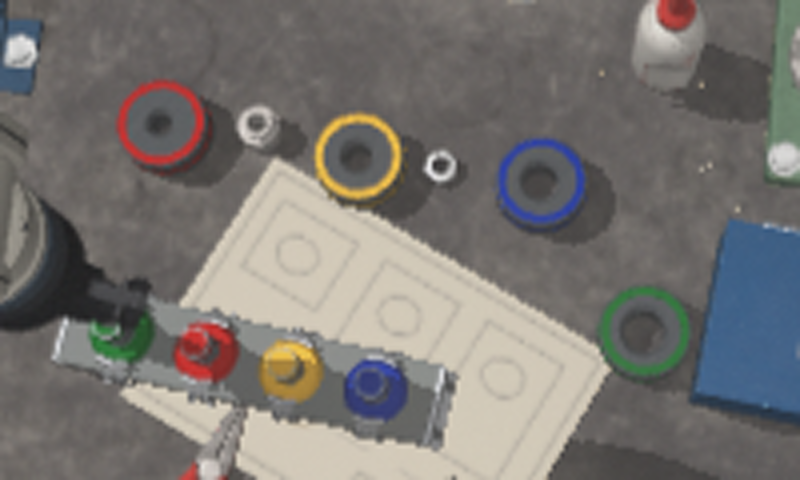

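Both cameras put the fingertips at z ≈ 0.171 while the state says 0.129. Half-open jaws account for only about 6 mm of that. I'll trust the cameras and descend in checked stages.

```bash
cat > tip.py <<'E'
from h import *
import sys
s=observe();p,d=snap('side',sys.argv[1]);X=cloud('side',d)
t=s['tool_pos']
m=(d>0)&(np.hypot(X[...,0]-t[0],X[...,1]-t[1])<.055)&(X[...,2]>t[2]-.02)&(X[...,2]<t[2]+.12)
m&=(p.max(-1)<75)
P=X[m];print('state',t.round(4),'w',s['gripper_width'],'dark pts',len(P),'zmin',np.sort(P[:,2])[:6].round(3))
v,u=np.where(m);print(u.min(),u.max(),v.max())
q=p[90:190,150:290,::-1];cv2.imwrite('pics/%s.png'%sys.argv[1],cv2.resize(q,None,fx=5,fy=5,interpolation=cv2.INTER_CUBIC))
E
python3 -m jog '[[[0,-0.1,3],[0,0,0]],[[0,-0.1,6.5],[0,0,0]],[[0,-0.1,6.5],[0,0,0]]]'; python3 tip.py s4
```

```text
time: 2.65
tool_pos: [0.4515, 0.0924, 0.0614]
eef_rot: [-0.204, -3.13, 0.001]
wrist_force: [-0.3, 0.7, -0.1]
gripper_width: 0.501
state [0.4515 0.0924 0.0614] w 0.5005236875774812 dark pts 180 zmin [0.101 0.105 0.106 0.109 0.109 0.111]
182 195 148
```

View pics/s4.png

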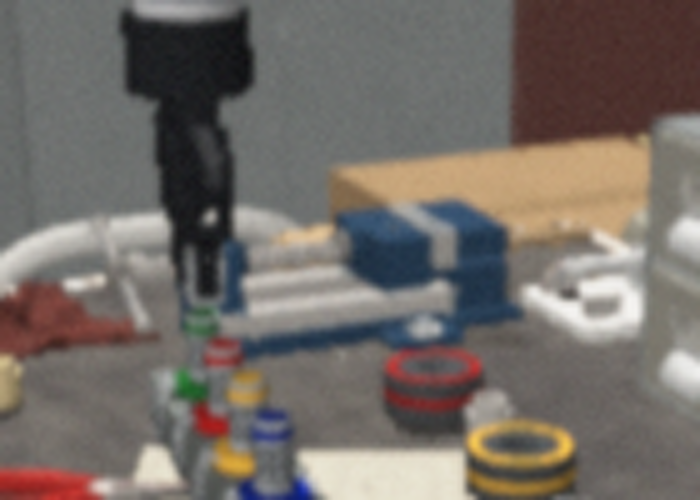

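```bash
python3 goto.py 454.2 92.7 18 7.5; python3 -m jog '[[[-0.25,0,1],[0,0,0]],[[-0.25,0,2.5],[0,0,0]],[[-0.25,0,2.5],[0,0,0]]]'; python3 tip.py s5;  python3 goto.py 454.2 92.7 18 7.5
```

```text
t 2.7 shift cm [-0.16  0.06  4.55] turn deg [-0.02 -0.18  0.04]
time: 3.0
tool_pos: [0.4567, 0.0915, 0.0388]
eef_rot: [-0.206, -3.135, 0.0]
wrist_force: [0.4, -0.1, -0.5]
gripper_width: 0.501
state [0.4567 0.0915 0.0388] w 0.50117960335157 dark pts 171 zmin [0.085 0.085 0.085 0.086 0.088 0.088]
184 198 156
t 3.05 shift cm [0.29 0.08 2.15] turn deg [ 0.    0.01 -0.01]
```

View pics/s5.png

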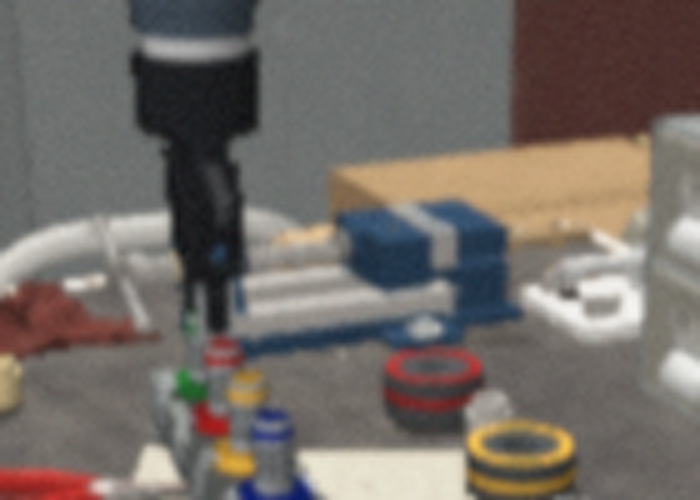

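```bash
python3 -m jog '[[[0.2,0.05,0],[0,0,0]],[[0.25,0.05,1],[0,0,0]],[[0.25,0.05,2],[0,0,0]],[[0.25,0.05,2],[0,0,0]]]'; python3 tip.py s6;  python3 goto.py 454.2 92.7 18 7.5
```

```text
time: 3.45
tool_pos: [0.4533, 0.0922, 0.0176]
eef_rot: [-0.206, -3.133, 0.0]
wrist_force: [0.2, -0.7, 0.2]
gripper_width: 0.503
state [0.4533 0.0922 0.0176] w 0.5030717889504398 dark pts 140 zmin [0.036 0.062 0.065 0.07  0.072 0.076]
183 197 170
t 3.5 shift cm [-0.05  0.06  0.02] turn deg [-0.01 -0.09 -0.02]
```

View pics/s6.png

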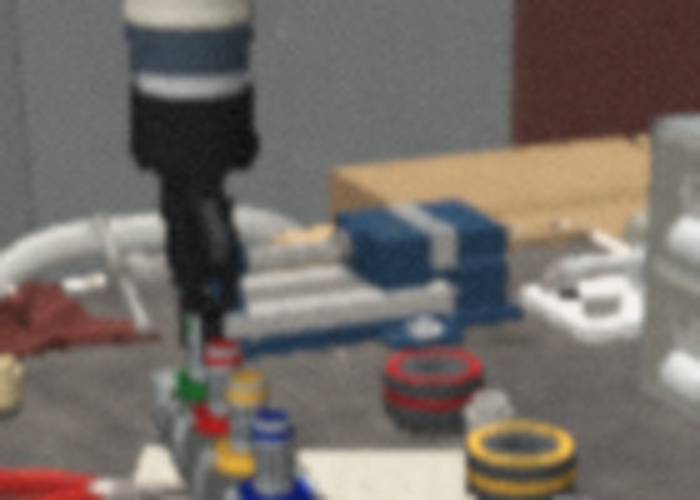

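```bash
python3 -m jog '[[[0,0,0],[0,0,0]],[[0,0,0],[0,0,0]],[[0,0,0],[0,0,0]],[[0,0,0],[0,0,0]],[[0,0,0],[0,0,0]]]' 1 80; python3 tip.py s7;  python3 goto.py 454.2 92.7 18 7.5
```

```text
time: 4.0
tool_pos: [0.4547, 0.0924, 0.0193]
eef_rot: [0.206, 3.134, 0.001]
wrist_force: [-0.0, 3.0, 5.8]
gripper_width: 0.233
state [0.4547 0.0924 0.0193] w 0.2330512035124349 dark pts 152 zmin [0.078 0.078 0.079 0.08  0.08  0.083]
184 197 158
t 4.05 shift cm [0.05 0.03 0.13] turn deg [ 0.03  0.05 -0.01]
```

View pics/s7.png

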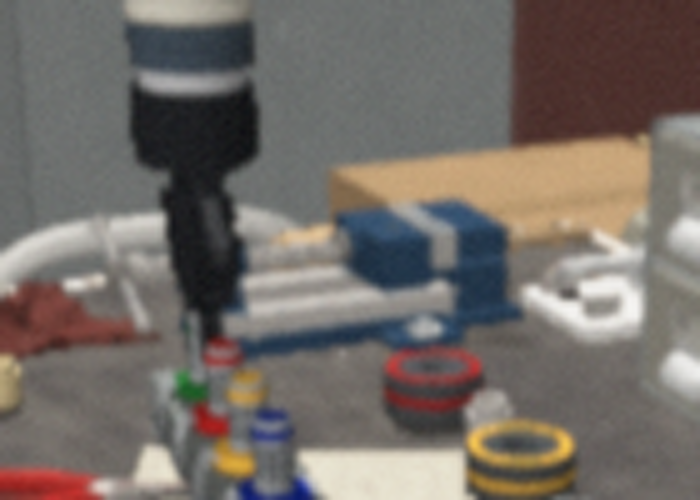

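```bash
python3 -m jog '[[[0,0,-0.4],[0,0,0]],[[0,0,-1],[0,0,0]],[[0,0,-2],[0,0,0]],[[0,0,-5],[0,0,0]],[[0,0,-9],[0,0,0]]]'; python3 -m jog '[[[0,0,-2],[0,0,0]],[[0,0,-2],[0,0,0]]]';python3 tip.py s8;  python3 goto.py 493.2 -277.5 120 -83
```

```text
time: 4.55
tool_pos: [0.453, 0.092, 0.1095]
eef_rot: [-0.206, -3.132, 0.001]
wrist_force: [1.5, 0.0, -2.3]
gripper_width: 0.234
time: 4.75
tool_pos: [0.4559, 0.0921, 0.1323]
eef_rot: [0.206, 3.129, 0.0]
wrist_force: [-0.0, 0.2, -3.2]
gripper_width: 0.232
state [0.4559 0.0921 0.1323] w 0.23229018206114874 dark pts 211 zmin [0.13  0.157 0.179 0.179 0.18  0.18 ]
181 196 139
t 4.8 shift cm [ -8.63 -36.14   1.05] turn deg [ 0.14  0.13 89.48]
```

View pics/s8.png

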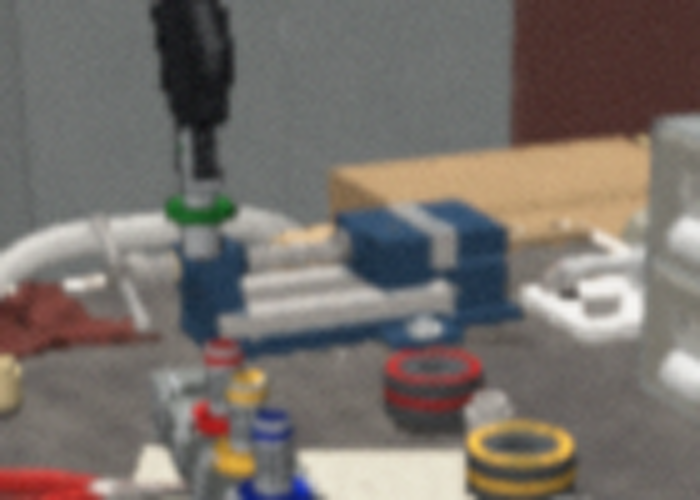

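The green punch is out and hangs upright in the jaws, with its collar at (200,210) in the crop. Next I carry it to the green ring, turning the jaws parallel to the box edge.

```bash
python3 -c "
from h import *
print(observe()['joint_positions'].round(3))"; python3 -m jog '[[[-8.6,-36.1,0.5],[0,0,89.5]],[[-8.6,-36.1,0.5],[0,0,89.5]],[[-8.6,-36.1,0.5],[0,0,89.5]],[[-8.6,-36.1,0.5],[0,0,89.5]],[[-8.6,-36.1,0.5],[0,0,89.5]]]';python3 goto.py 493.2 -277.5 120 -83; python3 -c "
from h import *
print(observe()['joint_positions'].round(3))"
```

```text
[ 0.019  0.141 -0.297  1.131 -0.     0.15 ]
time: 5.3
tool_pos: [0.4789, -0.1581, 0.1242]
eef_rot: [-1.348, -2.835, -0.0]
wrist_force: [1.6, 0.7, -2.0]
gripper_width: 0.232
t 5.3 shift cm [-10.16  -6.43   0.4 ] turn deg [-0.1  -0.09 46.16]
[-0.485  0.214 -0.219  1.14  -0.     0.402]
```

```bash
python3 -m jog '[[[-10.2,-6.4,0],[0,0,46.2]],[[-10.2,-6.4,0],[0,0,46.2]],[[-10.2,-6.4,0],[0,0,46.2]],[[-10.2,-6.4,0],[0,0,46.2]],[[-10.2,-6.4,0],[0,0,46.2]]]' >/dev/null;python3 goto.py 493.2 -277.5 80 -83
```

```text
t 5.8 shift cm [-0.12 -0.09  4.33] turn deg [-0.18 -0.1   3.08]
```

```bash
python3 -m jog '[[[-0.1,-0.1,2],[0,0,3]],[[-0.1,-0.1,4.3],[0,0,3]],[[-0.1,-0.1,6.3],[0,0,3]],[[-0.1,-0.1,6.3],[0,0,3]]]' ;python3 goto.py 493.2 -277.5 55 -83
python3 - <<'E'
from h import *
snap('side','s9',(190,140,130,100),5); snap('top','t9',(230,150,120,90),6)
E
```

```text
time: 6.2
tool_pos: [0.4921, -0.2752, 0.0587]
eef_rot: [-2.338, -2.088, 0.002]
wrist_force: [-0.2, 0.4, -2.3]
gripper_width: 0.232
t 6.2 shift cm [-0.21  0.14  0.37] turn deg [-0.36 -0.2   0.53]
```

View pics/s9.png

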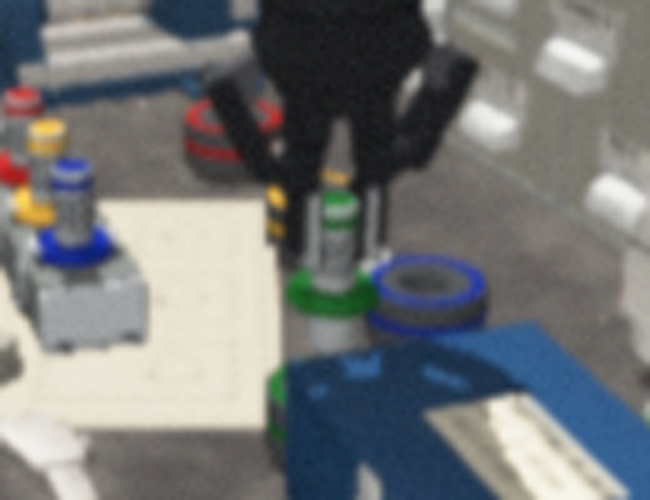

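View pics/t9.png

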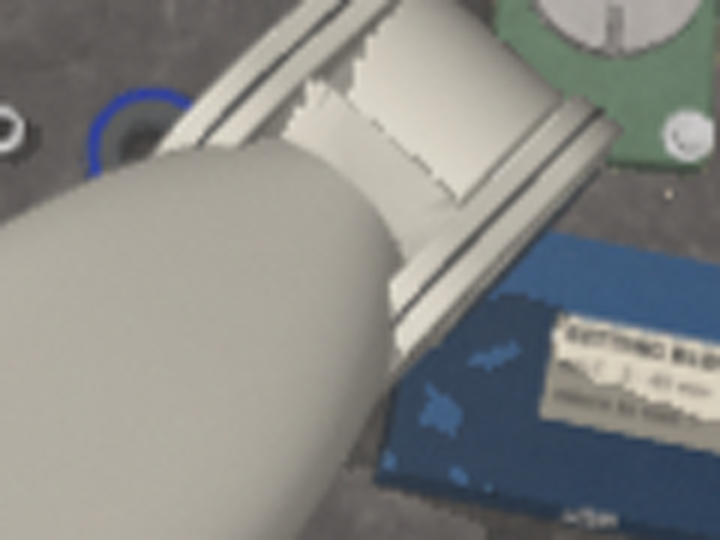

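The side view shows the green punch upright in the jaws at (338,290), with the ring behind the box below it. I check the punch axis from the side camera.

```bash
cat > held.py <<'E'
from meas import *
import sys
# held punch collar: side camera, circle of radius 23 fitted to coloured pts near tool
def held(f,col):
    z=np.load('pics/%s.npz'%f);p,d=z['p'].astype(int),z['d'];X=cloud('side',d)
    hsv=cv2.cvtColor(z['p'],cv2.COLOR_RGB2HSV);h=hsv[...,0].astype(int)
    rng=dict(green=(45,80),red=(0,6),yellow=(15,30),blue=(108,130))[col]
    t=observe()['tool_pos']
    m=(d>0)&(h>=rng[0])&(h<=rng[1])&(hsv[...,1]>120)&(np.hypot(X[...,0]-t[0],X[...,1]-t[1])<.04)
    m&=abs(X[...,2]-(t[2]+.0167+.0045))<.010
    P=X[m]
    cam=-np.array(camera_model('side')['R']).T@camera_model('side')['t']
    from scipy.optimize import least_squares
    # side wall pts: distance from axis = 23
    W=P[P[:,2]<np.percentile(P[:,2],60)]
    r=least_squares(lambda c:np.hypot(W[:,0]-c[0],W[:,1]-c[1])-.023,t[:2],loss='soft_l1',f_scale=.002)
    print('n',len(P),'z',np.percentile(P[:,2],[5,50,95]).round(4),'centre',(r.x*1e3).round(1),'tool',(t*1e3).round(1),'res',np.std(r.fun).round(4))
held(sys.argv[1],sys.argv[2])
E
python3 held.py s9 green
```

```text
n 84 z [0.0788 0.0834 0.0856] centre [ 493.2 -272.7] tool [ 493.8 -276.4   61.9] res 0.0017
```

```bash
python3 goto.py 493.5 -277.8 13.5 -83
```

```text
t 6.3 shift cm [-0.14 -0.    4.84] turn deg [-0.11 -0.06  0.53]
```

```bash
python3 -m jog '[[[-0.1,0,1.2],[0,0,0.5]],[[-0.1,0,2.3],[0,0,0.5]],[[-0.1,0,3],[0,0,0.5]],[[-0.1,0,3.5],[0,0,0.5]],[[-0.1,0,3.5],[0,0,0.5]]]' ;python3 goto.py 493.5 -277.8 13.5 -83
```

```text
time: 6.8
tool_pos: [0.4939, -0.2775, 0.0268]
eef_rot: [-2.351, -2.082, 0.0]
wrist_force: [-0.5, -0.6, -2.5]
gripper_width: 0.231
t 6.8 shift cm [-0.03 -0.03  1.33] turn deg [-0.06 -0.03  0.04]
```

No contact, and the nose tip is already below the ring's top. I carry on down.

```bash
python3 -m jog '[[[0,0,0.5],[0,0,0]],[[0,0,0.9],[0,0,0]],[[0,0,1.2],[0,0,0]],[[0,0,1.2],[0,0,0]]]' ;python3 goto.py 493.5 -277.8 13.5 -83;  python3 -m jog '[[[0,0,0.15],[0,0,0]],[[0,0,0.15],[0,0,0]]]'
python3 - <<'E'
from h import *
snap('side','s10',(190,140,130,100),5)
E
python3 goto.py 493.5 -277.8 13.5 -83
```

```text
time: 7.2
tool_pos: [0.494, -0.2776, 0.0152]
eef_rot: [-2.352, -2.082, 0.0]
wrist_force: [0.3, -0.2, -1.2]
gripper_width: 0.231
t 7.2 shift cm [-0.02 -0.05  0.17] turn deg [-0.03 -0.02  0.04]
time: 7.4
tool_pos: [0.4942, -0.2778, 0.014]
eef_rot: [2.352, 2.082, -0.0]
wrist_force: [-0.2, 0.6, -1.9]
gripper_width: 0.231
t 7.45 shift cm [-0.01 -0.07  0.06] turn deg [0.   0.   0.04]
```

View pics/s10.png

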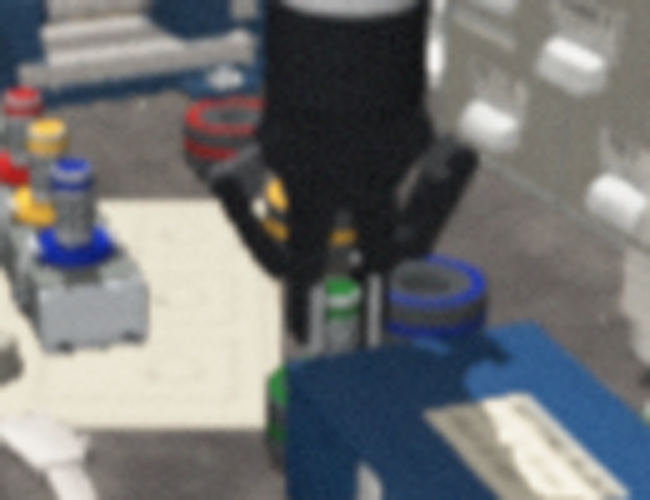

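```bash
python3 -m jog '[[[0,0,0.1],[0,0,0]],[[0,0,0.1],[0,0,0]]]'; python3 -m jog '[[[0,0,0.1],[0,0,0]],[[0,0,0.1],[0,0,0]]]'; python3 -m jog '[[[0,0,0.1],[0,0,0]],[[0,0,0.1],[0,0,0]]]'
```

```text
time: 7.65
tool_pos: [0.4944, -0.2779, 0.0135]
eef_rot: [2.352, 2.082, 0.0]
wrist_force: [-0.2, 0.1, 1.9]
gripper_width: 0.229
time: 7.85
tool_pos: [0.4946, -0.2779, 0.0133]
eef_rot: [2.351, 2.082, 0.0]
wrist_force: [-1.8, 3.0, 11.2]
gripper_width: 0.233
time: 8.05
tool_pos: [0.4947, -0.278, 0.0132]
eef_rot: [2.35, 2.081, 0.001]
wrist_force: [-3.3, 4.7, 19.9]
gripper_width: 0.231
```

Contact came exactly where predicted (state z 13.3 mm). I ease off and release.

```bash
python3 -m jog '[[[0,0,-0.2],[0,0,0]],[[0,0,-0.2],[0,0,0]]]';python3 -m jog '[[[0,0,0],[0,0,0]],[[0,0,0],[0,0,0]],[[0,0,0],[0,0,0]],[[0,0,0],[0,0,0]]]' 0.5;python3 -m jog '[[[0,0,-1],[0,0,0]],[[0,0,-4],[0,0,0]],[[0,0,-8],[0,0,0]],[[0,0,-12],[0,0,0]],[[0,0,-12],[0,0,0]]]'
python3 - <<'E'
from h import *
snap('side','s11',(190,140,130,100),5)
E
python3 goto.py 446.5 31.3 135 7.5
```

```text
time: 8.25
tool_pos: [0.4944, -0.2779, 0.0135]
eef_rot: [2.352, 2.082, 0.0]
wrist_force: [0.4, 0.5, 5.6]
gripper_width: 0.235
time: 8.65
tool_pos: [0.4942, -0.2778, 0.0129]
eef_rot: [-2.352, -2.082, 0.0]
wrist_force: [-1.1, -0.1, 0.9]
gripper_width: 0.501
time: 9.15
tool_pos: [0.4963, -0.2794, 0.1393]
eef_rot: [2.345, 2.077, 0.003]
wrist_force: [1.6, -0.6, 0.0]
gripper_width: 0.497
t 9.2 shift cm [ 3.018e+01 -8.620e+00  1.000e-02] turn deg [  0.09   0.36 -89.45]
```

View pics/s11.png

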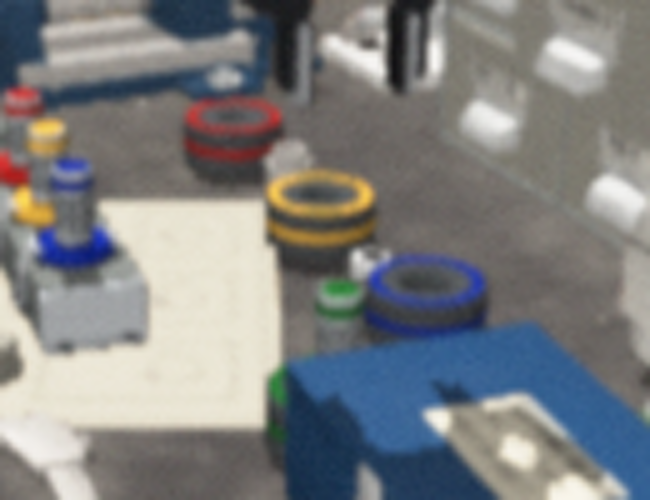

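Green stands upright in its ring at (340,320). Blue comes next, at (430.2,-91) by the strip geometry.

```bash
python3 goto.py 430.2 -91 125 7.5
```

```text
t 9.2 shift cm [17.85 -8.76  1.05] turn deg [  0.09   0.36 -89.45]
```

```bash
python3 -m jog '[[[17.8,-8.8,0],[0,0,-89.5]],[[17.8,-8.8,0],[0,0,-89.5]],[[17.8,-8.8,0],[0,0,-89.5]],[[17.8,-8.8,0],[0,0,-89.5]],[[17.8,-8.8,0],[0,0,-89.5]]]'; python3 goto.py 430.2 -91 125 7.5
```

```text
time: 9.7
tool_pos: [0.4253, -0.0858, 0.1327]
eef_rot: [-1.411, -2.804, -0.001]
wrist_force: [0.3, -0.6, 0.2]
gripper_width: 0.496
t 9.7 shift cm [-0.71  0.08  0.77] turn deg [ 3.000e-02 -1.600e-01 -4.592e+01]
```

```bash
python3 -m jog '[[[-0.4,0.05,0.5],[0,0,-46]],[[-0.4,0.05,0.5],[0,0,-46]],[[-0.4,0.05,0.5],[0,0,-46]],[[-0.4,0.05,0.5],[0,0,-46]],[[-0.4,0.05,0.5],[0,0,-46]]]';python3 -m jog '[[[0,0,0],[0,0,-4]],[[0,0,0],[0,0,-4]],[[0,0,0],[0,0,-4]]]'; python3 goto.py 430.2 -91 18 7.5
python3 - <<'E'
from meas import *
p,d=snap('top','t12',(120,130,200,120),4)
X=cloud('top',d)
for n in('punch_blue','punch_red','punch_yellow','bolster_green'):
    for r in regions_of('top',n)[:2]:
        P=X[r['pixels']&(d>0)&(X[...,2]>(.08 if 'punch' in n else .02))&(X[...,2]<.12)]
        if len(P)>5:
            (c,q),_=cv2.minEnclosingCircle(P[:,:2].astype(np.float32)*1000);print(n,round(r['confidence'],2),len(P),np.round(c,1),round(q,1))
E
```

```text
time: 10.2
tool_pos: [0.4306, -0.0931, 0.1274]
eef_rot: [-0.292, -3.127, -0.001]
wrist_force: [-0.4, 0.5, -0.3]
gripper_width: 0.501
time: 10.5
tool_pos: [0.4308, -0.0932, 0.1277]
eef_rot: [-0.196, -3.135, -0.0]
wrist_force: [0.9, -0.7, -0.2]
gripper_width: 0.502
t 10.5 shift cm [ 0.08  0.21 10.97] turn deg [ 0.01 -0.05  0.34]
bolster_green 0.71 349 656.4 -538.4
bolster_green 0.54 267 493.3 -277.6
```

View pics/t12.png

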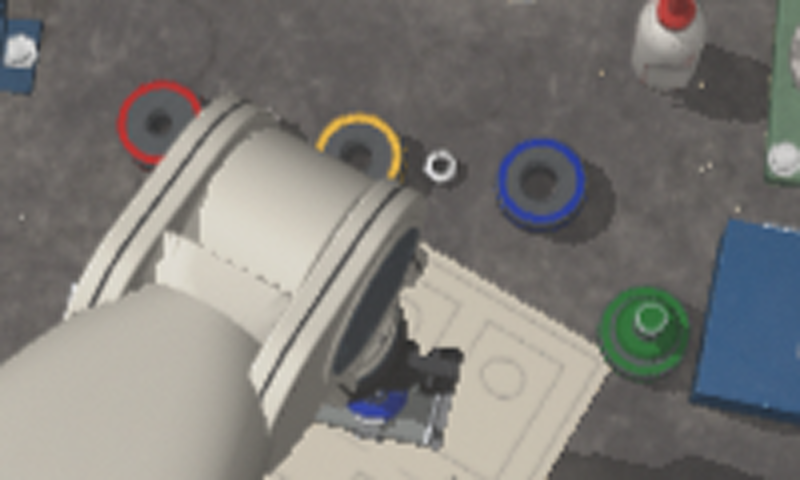

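The top view shows green seated at (648,325) with its ring unmoved. Now I go down onto blue.

```bash
python3 -m jog '[[[0.1,0.2,2],[0,0,0.3]],[[0.1,0.2,3.5],[0,0,0.3]],[[0.1,0.2,3.5],[0,0,0.3]]]'
python3 - <<'E'
from h import *
snap('side','s13',(150,90,130,100),5)
E
python3 goto.py 430.2 -91 18 7.5
```

```text
time: 11.05
tool_pos: [0.4294, -0.0908, 0.0917]
eef_rot: [-0.201, -3.132, -0.001]
wrist_force: [-0.6, -0.1, -0.8]
gripper_width: 0.501
t 11.1 shift cm [-0.04  0.01  7.47] turn deg [ 0.03 -0.09  0.16]
```

View pics/s13.png

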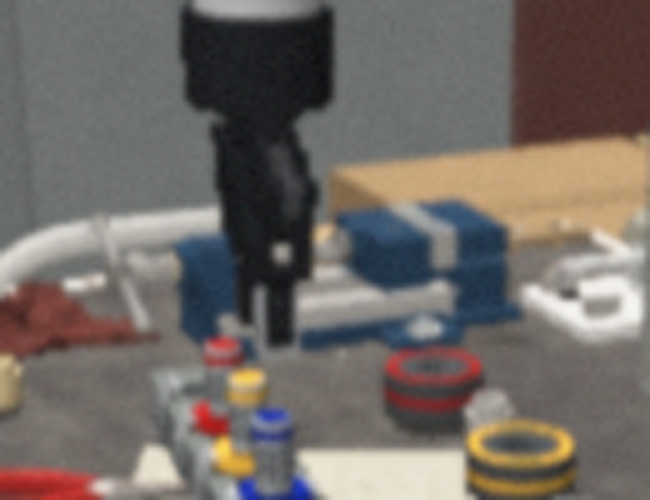

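```bash
python3 -m jog '[[[0,0,2.5],[0,0,0.1]],[[0,0,5],[0,0,0.1]],[[0,0,7.0],[0,0,0.1]],[[0,0,7.4],[0,0,0.1]],[[0,0,7.4],[0,0,0.1]]]';python3 goto.py 430.2 -91 18 7.5
python3 - <<'E'
from h import *
snap('side','s14',(150,90,130,100),5)
E
```

```text
time: 11.6
tool_pos: [0.4306, -0.0914, 0.0195]
eef_rot: [-0.204, -3.135, -0.0]
wrist_force: [-0.3, 0.1, 0.0]
gripper_width: 0.499
t 11.6 shift cm [0.05 0.03 0.15] turn deg [ 0.   -0.02  0.07]
```

View pics/s14.png

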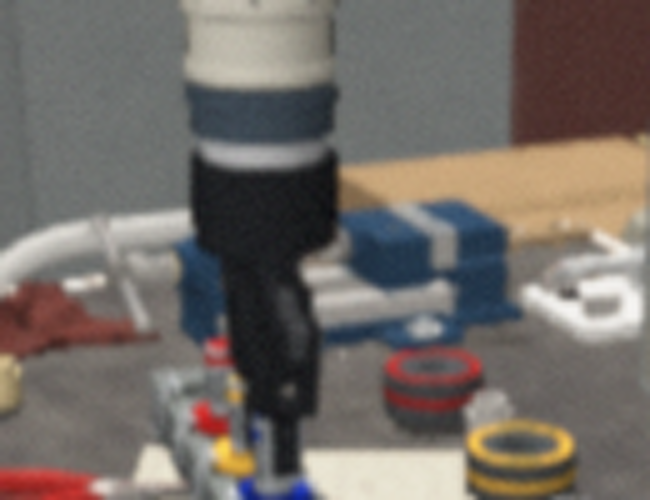

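The jaws straddle the blue shank with the tips just above the collar. Now I close and pull.

```bash
python3 -m jog '[[[0,0,0],[0,0,0]],[[0,0,0],[0,0,0]],[[0,0,0],[0,0,0]],[[0,0,0],[0,0,0]],[[0,0,0],[0,0,0]]]' 1 80;python3 -m jog '[[[0,0,-0.4],[0,0,0]],[[0,0,-1],[0,0,0]],[[0,0,-2],[0,0,0]],[[0,0,-5],[0,0,0]],[[0,0,-9],[0,0,0]]]';python3 -m jog '[[[0,0,-2],[0,0,0]],[[0,0,-2],[0,0,0]]]';  python3 goto.py 595.9 -193 120 7.5
```

```text
time: 12.15
tool_pos: [0.4314, -0.0914, 0.0204]
eef_rot: [0.203, 3.133, -0.001]
wrist_force: [-0.4, 1.1, 5.9]
gripper_width: 0.232
time: 12.65
tool_pos: [0.4293, -0.0909, 0.1098]
eef_rot: [-0.203, -3.132, -0.001]
wrist_force: [1.7, -0.9, -3.2]
gripper_width: 0.233
time: 12.85
tool_pos: [0.432, -0.092, 0.1325]
eef_rot: [0.203, 3.129, -0.003]
wrist_force: [-0.3, -0.7, -2.4]
gripper_width: 0.229
t 12.85 shift cm [-17.55  -7.9    1.36] turn deg [-0.1   0.33  0.08]
```

```bash
python3 -m jog '[[[-17.5,-7.9,1],[0,0,0]],[[-17.5,-7.9,1],[0,0,0]],[[-17.5,-7.9,1],[0,0,0]],[[-17.5,-7.9,1],[0,0,0]],[[-17.5,-7.9,1],[0,0,0]]]';python3 -m jog '[[[0,0,3],[0,0,0]],[[0,0,6],[0,0,0]],[[0,0,6],[0,0,0]]]'
python3 - <<'E'
from h import *
snap('side','s15',(200,110,130,100),5)
E
sed -i 's/\.0167/.0156/' held.py; python3 held.py s15 blue;python3 goto.py 596 -193 14.5 7.5
```

```text
time: 13.35
tool_pos: [0.5966, -0.1948, 0.1156]
eef_rot: [-0.205, -3.133, -0.001]
wrist_force: [0.5, -0.0, -2.4]
gripper_width: 0.234
time: 13.65
tool_pos: [0.5906, -0.1908, 0.0543]
eef_rot: [-0.203, -3.127, -0.005]
wrist_force: [-1.2, 0.8, -2.7]
gripper_width: 0.232
n 80 z [0.0716 0.0776 0.0802] centre [ 591.7 -188.3] tool [ 591.9 -191.3   57. ] res 0.0018
t 13.7 shift cm [-0.45 -0.12  4.25] turn deg [ 0.09 -0.29  0.08]
```

View pics/s15.png

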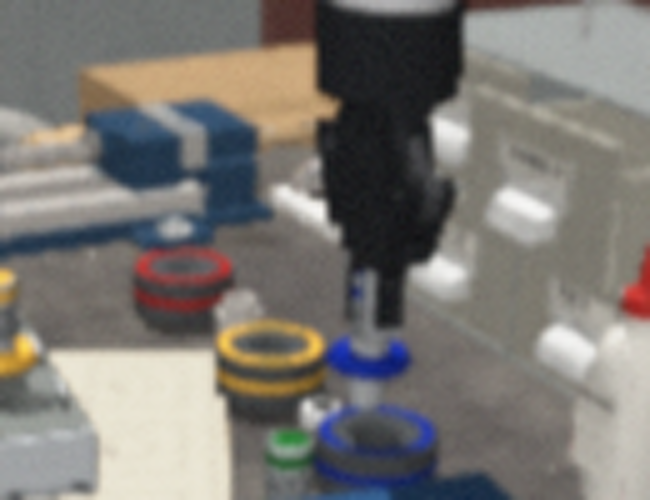

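Blue's nose is above its ring and a few mm short in +x, as the numbers also say. I correct that and lower.

```bash
python3 -m jog '[[[-0.3,0,0],[0,0,0]],[[-0.3,-0.1,0],[0,0,0]],[[-0.3,-0.1,0],[0,0,0]]]' >/dev/null;python3 goto.py 596 -193 14.5 7.5;  python3 - <<'E'
from h import *
snap('side','s16',(200,110,130,100),5)
E
python3 held.py s16 blue
```

```text
t 14.0 shift cm [0.16 0.08 4.6 ] turn deg [-0.04  0.12  0.09]
n 75 z [0.0784 0.084  0.0866] centre [ 598.  -190.6] tool [ 597.1 -193.8   60.3] res 0.0025
```

View pics/s16.png

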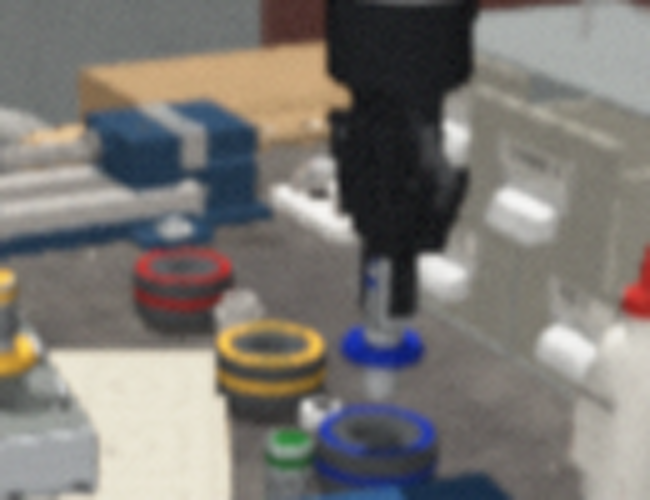

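```bash
python3 -m jog '[[[0.05,0,1],[0,0,0]],[[0.05,0.03,2],[0,0,0]],[[0.05,0.03,2.7],[0,0,0]],[[0.05,0.03,3.2],[0,0,0]],[[0.05,0.03,3.2],[0,0,0]]]';python3 goto.py 596 -193 14.5 7.5
```

```text
time: 14.55
tool_pos: [0.5956, -0.193, 0.0259]
eef_rot: [-0.203, -3.133, -0.001]
wrist_force: [-0.2, -0.5, -2.3]
gripper_width: 0.235
t 14.55 shift cm [-0.04 -0.    1.14] turn deg [ 0.03 -0.1   0.08]
```

```bash
python3 -m jog '[[[0,0,0.4],[0,0,0]],[[0,0,0.8],[0,0,0]],[[0,0,1.0],[0,0,0]],[[0,0,1.0],[0,0,0]]]'; python3 -m jog '[[[0,0,0.15],[0,0,0]],[[0,0,0.15],[0,0,0]]]'; python3 -m jog '[[[0,0,0.1],[0,0,0]],[[0,0,0.1],[0,0,0]]]'
```

```text
time: 14.95
tool_pos: [0.596, -0.1932, 0.0168]
eef_rot: [-0.203, -3.135, -0.0]
wrist_force: [0.2, -0.7, -2.1]
gripper_width: 0.232
time: 15.15
tool_pos: [0.5962, -0.1932, 0.0156]
eef_rot: [0.203, 3.135, -0.0]
wrist_force: [0.6, -0.2, -1.5]
gripper_width: 0.236
time: 15.35
tool_pos: [0.5963, -0.1933, 0.0148]
eef_rot: [0.203, 3.135, -0.0]
wrist_force: [-0.3, -0.3, -1.5]
gripper_width: 0.23
```

```bash
python3 -m jog '[[[0,0,0.1],[0,0,0]],[[0,0,0.1],[0,0,0]]]'; python3 -m jog '[[[0,0,0.1],[0,0,0]],[[0,0,0.1],[0,0,0]]]'
```

```text
time: 15.55
tool_pos: [0.5965, -0.1933, 0.0147]
eef_rot: [0.203, 3.134, -0.001]
wrist_force: [-1.7, 1.9, 7.0]
gripper_width: 0.231
time: 15.75
tool_pos: [0.5966, -0.1933, 0.0146]
eef_rot: [0.203, 3.133, -0.001]
wrist_force: [-4.5, 3.3, 14.2]
gripper_width: 0.231
```

Seated at 14.6 mm, against 14.4 predicted. I release and go to yellow.

```bash
python3 -m jog '[[[0,0,-0.15],[0,0,0]],[[0,0,-0.15],[0,0,0]]]';python3 -m jog '[[[0,0,0],[0,0,0]],[[0,0,0],[0,0,0]],[[0,0,0],[0,0,0]],[[0,0,0],[0,0,0]]]' 0.5;python3 -m jog '[[[0,0,-1],[0,0,0]],[[0,0,-4],[0,0,0]],[[0,0,-8],[0,0,0]],[[0,0,-11],[0,0,0]],[[0,0,-11],[0,0,0]]]'
python3 - <<'E'
from h import *
snap('side','s17',(200,110,130,100),5)
E
python3 goto.py 438.2 -29.9 125 7.5
```

```text
time: 15.95
tool_pos: [0.5965, -0.1933, 0.0147]
eef_rot: [0.203, 3.134, -0.0]
wrist_force: [-1.5, 0.9, 6.0]
gripper_width: 0.234
time: 16.35
tool_pos: [0.5962, -0.1933, 0.0139]
eef_rot: [-0.203, -3.135, -0.0]
wrist_force: [0.2, -0.4, -0.8]
gripper_width: 0.501
time: 16.85
tool_pos: [0.5982, -0.1942, 0.1296]
eef_rot: [0.203, 3.128, -0.005]
wrist_force: [0.5, 0.1, -0.5]
gripper_width: 0.5
t 16.9 shift cm [17.89 14.19  0.1 ] turn deg [-0.09  0.26  0.09]
```

View pics/s17.png

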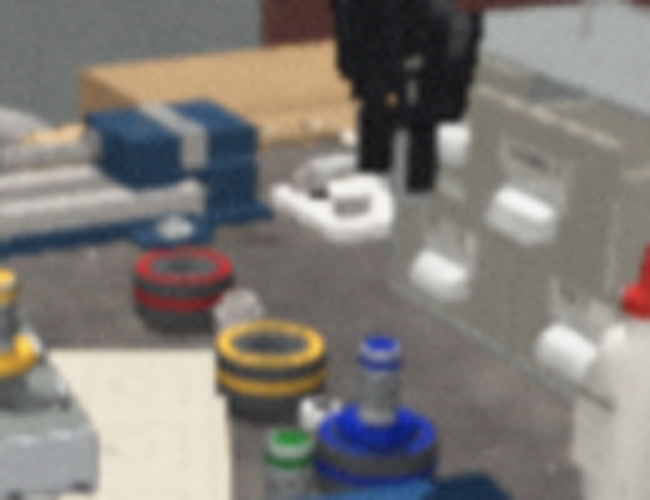

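Blue is seated flat at (380,420). Yellow next.

```bash
python3 -m jog '[[[17.9,14.2,0],[0,0,0]],[[17.9,14.2,0],[0,0,0]],[[17.9,14.2,0],[0,0,0]],[[17.9,14.2,0],[0,0,0]],[[17.9,14.2,0],[0,0,0]]]'>/dev/null;python3 -m jog '[[[0,0,0],[0,0,0]],[[0,0,0],[0,0,0]]]';python3 goto.py 438.2 -29.9 19 7.5
```

```text
time: 17.6
tool_pos: [0.437, -0.0291, 0.1241]
eef_rot: [0.202, 3.135, -0.0]
wrist_force: [0.6, 0.5, 1.0]
gripper_width: 0.5
t 17.6 shift cm [-0.12 -0.06 10.51] turn deg [-0.01  0.03  0.14]
```

```bash
python3 -m jog '[[[-0.1,-0.1,2],[0,0,0]],[[-0.1,-0.1,5],[0,0,0]],[[-0.1,-0.1,7.5],[0,0,0]],[[-0.1,-0.1,9],[0,0,0]],[[-0.1,-0.1,9]  ,[0,0,0]]]'; python3 -m jog '[[[0,0,1],[0,0,0]],[[0,0,1.4],[0,0,0]],[[0,0,1.4],[0,0,0]]]'
python3 - <<'E'
from h import *
snap('side','s18',(150,90,130,100),5)
E
python3 goto.py 438.2 -29.9 19 7.5
```

```text
time: 18.1
tool_pos: [0.4373, -0.031, 0.0319]
eef_rot: [-0.205, -3.131, -0.001]
wrist_force: [-0.4, 0.2, 0.3]
gripper_width: 0.499
time: 18.4
tool_pos: [0.438, -0.0306, 0.0199]
eef_rot: [-0.204, -3.135, -0.0]
wrist_force: [-0.9, -0.3, -0.2]
gripper_width: 0.498
t 18.45 shift cm [0.   0.07 0.12] turn deg [-0.    0.01  0.08]
```

View pics/s18.png

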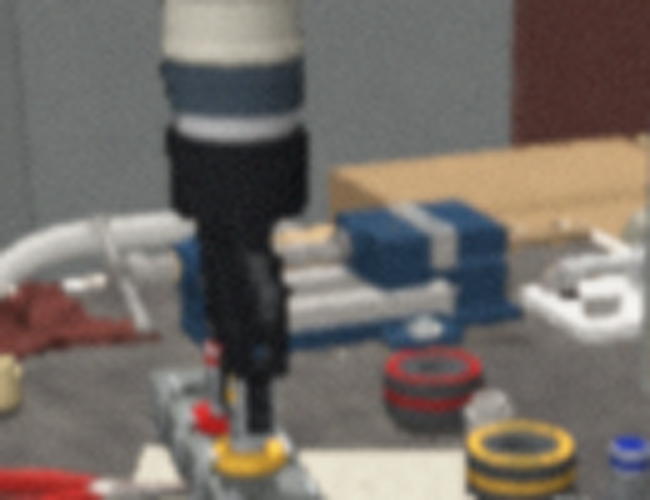

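The jaws are round the yellow shank at (245,410). I grip and pull.

```bash
python3 -m jog '[[[0,0,0],[0,0,0]],[[0,0,0],[0,0,0]],[[0,0,0],[0,0,0]],[[0,0,0],[0,0,0]],[[0,0,0],[0,0,0]]]' 1 80;python3 -m jog '[[[0,0,-0.4],[0,0,0]],[[0,0,-1],[0,0,0]],[[0,0,-2],[0,0,0]],[[0,0,-5],[0,0,0]],[[0,0,-9],[0,0,0]]]';python3 -m jog '[[[0,0,-2],[0,0,0]],[[0,0,-2],[0,0,0]]]';  python3 goto.py 602 -57.8 120 7.5
```

```text
time: 18.95
tool_pos: [0.4384, -0.0303, 0.0208]
eef_rot: [0.203, 3.134, 0.0]
wrist_force: [-0.3, 1.8, 6.7]
gripper_width: 0.233
time: 19.45
tool_pos: [0.4367, -0.0302, 0.1108]
eef_rot: [-0.203, -3.132, -0.001]
wrist_force: [0.6, -0.7, -2.4]
gripper_width: 0.231
time: 19.65
tool_pos: [0.4395, -0.0309, 0.1335]
eef_rot: [0.203, 3.129, -0.002]
wrist_force: [0.2, -0.7, -2.3]
gripper_width: 0.231
t 19.65 shift cm [-16.45  -0.57   1.45] turn deg [-0.06  0.33  0.08]
```

Seat prediction: state z = 20.8 − 6 = 14.8 mm.

```bash
python3 -m jog '[[[-16.3,-0.6,1],[0,0,0]],[[-16.3,-0.6,1],[0,0,0]],[[-16.3,-0.6,1],[0,0,0]],[[-16.3,-0.6,1],[0,0,0]],[[-16.3,-0.6,1],[0,0,0]]]' >/dev/null;python3 -m jog '[[[0,0,3],[0,0,0]],[[0,0,5.5],[0,0,0]],[[0,0,5.5],[0,0,0]],[[0,0,5.5],[0,0,0]],[[0,0,5.5],[0,0,0]]]'
python3 - <<'E'
from h import *
snap('side','s19',(190,90,130,100),5)
E
python3 held.py s19 yellow;python3 goto.py 602 -57.8 14.8 7.5
```

```text
time: 20.65
tool_pos: [0.5991, -0.0575, 0.0667]
eef_rot: [0.203, 3.133, -0.001]
wrist_force: [-1.1, -0.4, -2.5]
gripper_width: 0.233
n 70 z [0.0845 0.0902 0.0932] centre [600.2 -54.9] tool [599.3 -57.6  66.8] res 0.0017
t 20.7 shift cm [-0.26  0.01  5.2 ] turn deg [-0.02  0.14  0.08]
```

View pics/s19.png

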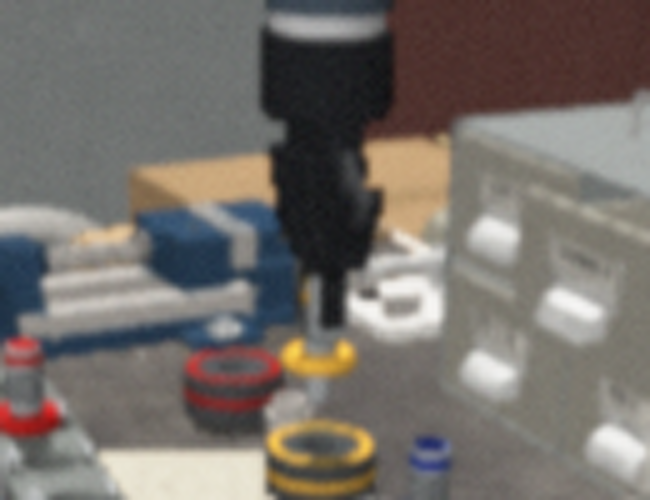

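Yellow hangs centred above its ring, at (318,390) over (321,440). I lower it.

```bash
python3 -m jog '[[[-0.2,0,1],[0,0,0]],[[-0.2,0,2],[0,0,0]],[[-0.2,0,3],[0,0,0]],[[-0.2,0,3.8],[0,0,0]],[[-0.2,0,3.8],[0,0,0]]]';python3 goto.py 602 -57.8 14.8 7.5
```

```text
time: 21.2
tool_pos: [0.5997, -0.0575, 0.0254]
eef_rot: [-0.203, -3.132, -0.001]
wrist_force: [-1.4, 0.1, -2.7]
gripper_width: 0.227
t 21.2 shift cm [-0.23 -0.    1.05] turn deg [ 0.02 -0.16  0.08]
```

```bash
python3 -m jog '[[[0,0,0.4],[0,0,0]],[[0,0,0.8],[0,0,0]],[[0,0,0.9],[0,0,0]],[[0,0,0.9],[0,0,0]]]'; python3 -m jog '[[[0,0,0.15],[0,0,0]],[[0,0,0.15],[0,0,0]]]'; python3 -m jog '[[[0,0,0.1],[0,0,0]],[[0,0,0.1],[0,0,0]]]';python3 goto.py 602 -57.8 14.8 7.5
```

```text
time: 21.6
tool_pos: [0.6007, -0.0577, 0.018]
eef_rot: [-0.203, -3.135, -0.0]
wrist_force: [-0.8, 0.5, -2.4]
gripper_width: 0.229
time: 21.8
tool_pos: [0.6007, -0.0577, 0.0166]
eef_rot: [0.203, 3.135, -0.0]
wrist_force: [-0.3, 0.2, -2.5]
gripper_width: 0.232
time: 22.0
tool_pos: [0.6007, -0.0577, 0.0156]
eef_rot: [-0.203, -3.135, 0.0]
wrist_force: [0.7, 0.3, -2.1]
gripper_width: 0.228
t 22.0 shift cm [-0.13  0.    0.08] turn deg [-0.   -0.    0.08]
```

```bash
python3 -m jog '[[[0,0,0.1],[0,0,0]],[[0,0,0.1],[0,0,0]]]'; python3 -m jog '[[[0,0,0.1],[0,0,0]],[[0,0,0.1],[0,0,0]]]'
```

```text
time: 22.2
tool_pos: [0.6009, -0.0577, 0.0152]
eef_rot: [0.203, 3.134, -0.0]
wrist_force: [-2.1, 1.1, 3.6]
gripper_width: 0.233
time: 22.4
tool_pos: [0.6011, -0.0577, 0.015]
eef_rot: [0.203, 3.133, -0.0]
wrist_force: [-3.5, 1.6, 12.6]
gripper_width: 0.234
```

Seated at 15.0 mm, against 14.8 predicted.

```bash
python3 -m jog '[[[0,0,-0.12],[0,0,0]],[[0,0,-0.12],[0,0,0]]]';python3 -m jog '[[[0,0,0],[0,0,0]],[[0,0,0],[0,0,0]],[[0,0,0],[0,0,0]],[[0,0,0],[0,0,0]]]' 0.5;python3 -m jog '[[[0,0,-1],[0,0,0]],[[0,0,-4],[0,0,0]],[[0,0,-8],[0,0,0]],[[0,0,-11],[0,0,0]],[[0,0,-11],[0,0,0]]]'
python3 - <<'E'
from h import *
snap('side','s20',(190,90,130,100),5)
E
python3 goto.py 446.5 31.1 125 7.5
```

```text
time: 22.6
tool_pos: [0.601, -0.0577, 0.0151]
eef_rot: [0.203, 3.134, -0.0]
wrist_force: [-1.9, 0.3, 4.7]
gripper_width: 0.232
time: 23.0
tool_pos: [0.6007, -0.0577, 0.0146]
eef_rot: [-0.203, -3.135, -0.0]
wrist_force: [-0.3, -0.2, 0.4]
gripper_width: 0.504
time: 23.5
tool_pos: [0.6029, -0.0581, 0.1302]
eef_rot: [0.203, 3.127, -0.002]
wrist_force: [0.4, 0.7, 0.2]
gripper_width: 0.499
t 23.55 shift cm [16.57  6.82  0.19] turn deg [-0.03  0.28  0.09]
```

View pics/s20.png

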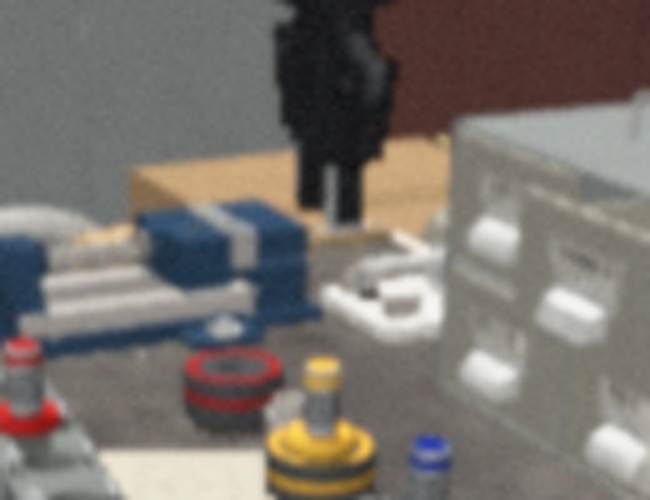

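Yellow is seated at (322,430). Red is last.

```bash
python3 -m jog '[[[16.5,6.8,0],[0,0,0]],[[16.5,6.8,0],[0,0,0]],[[16.5,6.8,0],[0,0,0]],[[16.5,6.8,0],[0,0,0]],[[16.5,6.8,0],[0,0,0]]]'>/dev/null;python3 -m jog '[[[0,0,0],[0,0,0]],[[0,0,0],[0,0,0]]]';python3 goto.py 446.5 31.1 19 7.5
```

```text
time: 24.25
tool_pos: [0.4466, 0.0307, 0.1246]
eef_rot: [0.204, 3.135, -0.0]
wrist_force: [-0.1, 0.1, 0.2]
gripper_width: 0.504
t 24.25 shift cm [ 0.02  0.04 10.56] turn deg [-0.    0.    0.07]
```

```bash
python3 -m jog '[[[0,0,2],[0,0,0]],[[0,0,5],[0,0,0]],[[0,0,7.5],[0,0,0]],[[0,0,9],[0,0,0]],[[0,0,9]  ,[0,0,0]]]'; python3 -m jog '[[[0,0,1],[0,0,0]],[[0,0,1.5],[0,0,0]],[[0,0,1.5],[0,0,0]]]'
python3 - <<'E'
from h import *
snap('side','s21',(150,90,130,100),5)
E
python3 goto.py 446.5 31.1 19 7.5
```

```text
time: 24.75
tool_pos: [0.4452, 0.0306, 0.0326]
eef_rot: [-0.204, -3.131, -0.0]
wrist_force: [-0.1, -0.8, 0.4]
gripper_width: 0.499
time: 25.05
tool_pos: [0.4459, 0.031, 0.0195]
eef_rot: [-0.203, -3.134, -0.0]
wrist_force: [-0.5, -0.8, 0.8]
gripper_width: 0.498
t 25.1 shift cm [-0.04  0.02  0.09] turn deg [-0.    0.    0.07]
```

View pics/s21.png

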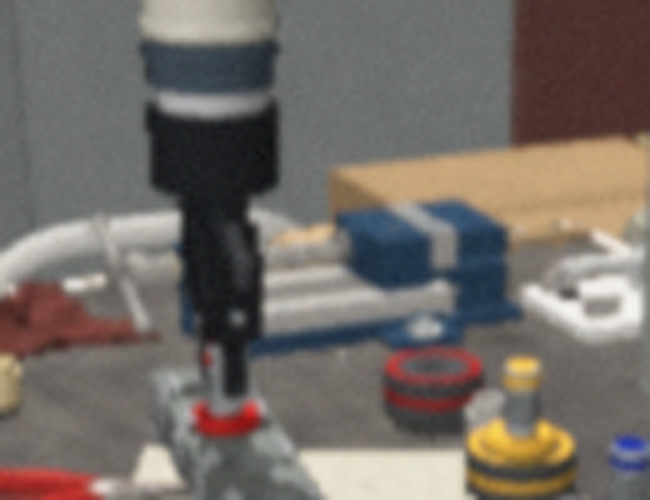

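The jaws are round the red shank at (225,390). I grip and pull.

```bash
python3 -m jog '[[[0,0,0],[0,0,0]],[[0,0,0],[0,0,0]],[[0,0,0],[0,0,0]],[[0,0,0],[0,0,0]],[[0,0,0],[0,0,0]]]' 1 80;python3 -m jog '[[[0,0,-0.4],[0,0,0]],[[0,0,-1],[0,0,0]],[[0,0,-2],[0,0,0]],[[0,0,-5],[0,0,0]],[[0,0,-9],[0,0,0]]]';python3 -m jog '[[[0,0,-2],[0,0,0]],[[0,0,-2],[0,0,0]]]';  python3 goto.py 613 89.3 120 7.5
```

```text
time: 25.6
tool_pos: [0.4464, 0.0312, 0.0205]
eef_rot: [0.203, 3.134, 0.0]
wrist_force: [-0.9, 2.1, 5.6]
gripper_width: 0.233
time: 26.1
tool_pos: [0.4447, 0.0311, 0.1105]
eef_rot: [-0.203, -3.132, 0.0]
wrist_force: [1.8, -0.0, -2.1]
gripper_width: 0.232
time: 26.3
tool_pos: [0.4476, 0.0308, 0.1333]
eef_rot: [0.203, 3.129, -0.001]
wrist_force: [-0.2, 1.2, -1.5]
gripper_width: 0.23
t 26.3 shift cm [-15.64   7.94   1.42] turn deg [-0.01  0.34  0.08]
```

```bash
python3 -m jog '[[[-15.6,7.9,1],[0,0,0]],[[-15.6,7.9,1],[0,0,0]],[[-15.6,7.9,1],[0,0,0]],[[-15.6,7.9,1],[0,0,0]],[[-15.6,7.9,1],[0,0,0]]]' >/dev/null;python3 -m jog '[[[0,0,3],[0,0,0]],[[0,0,5.5],[0,0,0]],[[0,0,5.5],[0,0,0]],[[0,0,5.5],[0,0,0]],[[0,0,5.5],[0,0,0]]]'
python3 - <<'E'
from h import *
snap('side','s22',(170,80,130,100),5)
E
python3 held.py s22 red;python3 goto.py 613 89.3 14.5 7.5
```

```text
time: 27.3
tool_pos: [0.6113, 0.0891, 0.0663]
eef_rot: [0.203, 3.133, 0.0]
wrist_force: [-0.5, -0.3, -1.8]
gripper_width: 0.236
n 38 z [0.0845 0.0889 0.0926] centre [611.7  92.3] tool [611.4  89.1  66.4] res 0.0041
t 27.35 shift cm [-0.14  0.04  5.19] turn deg [0.02 0.13 0.07]
```

View pics/s22.png

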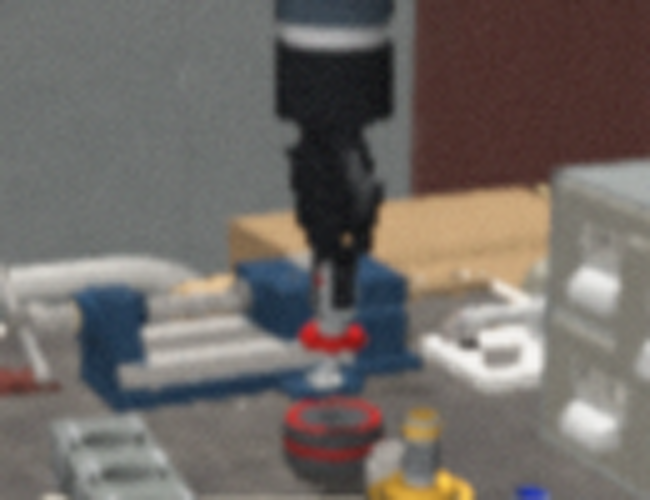

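Red hangs above its ring, at (330,370) over (333,412). I lower it.

```bash
python3 -m jog '[[[-0.15,0,1],[0,0,0]],[[-0.15,0,2],[0,0,0]],[[-0.15,0,3],[0,0,0]],[[-0.15,0,3.8],[0,0,0]],[[-0.15,0,3.8],[0,0,0]]]';python3 goto.py 613 89.3 14.5 7.5;python3 -m jog '[[[0,0,0.4],[0,0,0]],[[0,0,0.8],[0,0,0]],[[0,0,0.8],[0,0,0]],[[0,0,0.8],[0,0,0]]]'; python3 -m jog '[[[0,0,0.1],[0,0,0]],[[0,0,0.1],[0,0,0]]]'
```

```text
time: 27.85
tool_pos: [0.6113, 0.089, 0.025]
eef_rot: [-0.203, -3.132, 0.0]
wrist_force: [0.1, 0.2, -1.5]
gripper_width: 0.233
t 27.85 shift cm [-0.17  0.05  1.05] turn deg [-0.02 -0.16  0.08]
time: 28.25
tool_pos: [0.6123, 0.0891, 0.0189]
eef_rot: [0.203, 3.135, 0.0]
wrist_force: [1.1, 0.5, -1.7]
gripper_width: 0.233
time: 28.45
tool_pos: [0.6123, 0.089, 0.0179]
eef_rot: [0.203, 3.135, -0.0]
wrist_force: [-0.8, 0.2, -2.2]
gripper_width: 0.232
```

```bash
python3 -m jog '[[[0,0,0.1],[0,0,0]],[[0,0,0.2],[0,0,0]],[[0,0,0.25],[0,0,0]],[[0,0,0.25],[0,0,0]]]'; python3 -m jog '[[[0,0,0.1],[0,0,0]],[[0,0,0.1],[0,0,0]]]'; python3 -m jog '[[[0,0,0.1],[0,0,0]],[[0,0,0.1],[0,0,0]]]'
```

```text
time: 28.85
tool_pos: [0.6122, 0.0891, 0.0152]
eef_rot: [-0.203, -3.135, 0.0]
wrist_force: [0.3, -0.4, -1.7]
gripper_width: 0.233
time: 29.05
tool_pos: [0.6124, 0.0891, 0.0148]
eef_rot: [0.203, 3.134, 0.0]
wrist_force: [-2.2, 1.2, 3.9]
gripper_width: 0.231
time: 29.25
tool_pos: [0.6126, 0.0891, 0.0147]
eef_rot: [0.203, 3.133, 0.0]
wrist_force: [-3.9, 0.3, 11.6]
gripper_width: 0.231
```

Seated at 14.7 mm, against 14.5 predicted. I release, clear away and check everything.

```bash
python3 -m jog '[[[0,0,-0.12],[0,0,0]],[[0,0,-0.12],[0,0,0]]]';python3 -m jog '[[[0,0,0],[0,0,0]],[[0,0,0],[0,0,0]],[[0,0,0],[0,0,0]],[[0,0,0],[0,0,0]]]' 0.5;python3 -m jog '[[[0,0,-1],[0,0,0]],[[0,0,-4],[0,0,0]],[[0,0,-8],[0,0,0]],[[0,0,-13],[0,0,0]],[[0,0,-17],[0,0,0]]]'; python3 goto.py 350 200 190 7.5
```

```text
time: 29.45
tool_pos: [0.6125, 0.0891, 0.0148]
eef_rot: [0.203, 3.134, 0.0]
wrist_force: [-1.8, -0.3, 5.0]
gripper_width: 0.228
time: 29.85
tool_pos: [0.6122, 0.0891, 0.0143]
eef_rot: [-0.203, -3.135, 0.0]
wrist_force: [0.5, -0.4, -0.4]
gripper_width: 0.496
time: 30.35
tool_pos: [0.6123, 0.0891, 0.1881]
eef_rot: [0.203, 3.133, 0.0]
wrist_force: [0.6, -0.1, -0.1]
gripper_width: 0.504
t 30.35 shift cm [27.44  7.61 -0.25] turn deg [0.02 0.12 0.08]
```

```bash
python3 -m jog '[[[27.4,7.6,0],[0,0,0]],[[27.4,7.6,0],[0,0,0]],[[27.4,7.6,0],[0,0,0]],[[27.4,7.6,0],[0,0,0]],[[27.4,7.6,0],[0,0,0]]]'>/dev/null;python3 -m jog '[[[4,3,0],[0,0,0]],[[4,3,0],[0,0,0]],[[4,3,0],[0,0,0]],[[4,3,0],[0,0,0]]]'
python3 - <<'E'
from meas import *
snap('side','sF',(150,90,160,120),5)
p,d=snap('top','tF',(120,130,200,120),4);X=cloud('top',d)
B=dict(red=(612.9,89.7),yellow=(601.7,-57.6),blue=(595.6,-192.7),green=(493.2,-277.5))
for c,b in B.items():
    r=np.hypot(X[...,0]-b[0]/1e3,X[...,1]-b[1]/1e3);z=X[...,2]
    f=lambda m:[np.round(v,1) for v in cv2.minEnclosingCircle((X[m&(d>0)][:,:2]*1000).astype(np.float32))[:2]]
    print(c,'ring',f((r<.045)&(z>.0265)&(z<.033)),'top',f((r<.03)&(z>.074)&(z<.09)),'ztop',np.percentile(z[(r<.02)&(d>0)],97).round(4),'collar z',np.median(z[(r<.021)&(d>0)&(z<.05)]).round(4))
E
```

```text
time: 31.25
tool_pos: [0.3469, 0.2212, 0.1849]
eef_rot: [0.203, 3.134, 0.0]
wrist_force: [0.3, 0.2, -0.3]
gripper_width: 0.499
red ring [array([612.3,  89.9]), np.float64(34.5)] top [array([611.2,  87.4]), np.float64(11.4)] ztop 0.0829 collar z 0.0382
yellow ring [array([601.3, -57.4]), np.float64(34.1)] top [array([600.2, -58.4]), np.float64(11.1)] ztop 0.0836 collar z 0.0387
blue ring [array([ 596.3, -192.8]), np.float64(34.1)] top [array([ 595.1, -194.4]), np.float64(10.7)] ztop 0.0834 collar z 0.0381
green ring [array([ 494.6, -283. ]), np.float64(38.5)] top [array([ 494.5, -279.4]), np.float64(10.8)] ztop 0.0835 collar z 0.0377
```

View pics/sF.png

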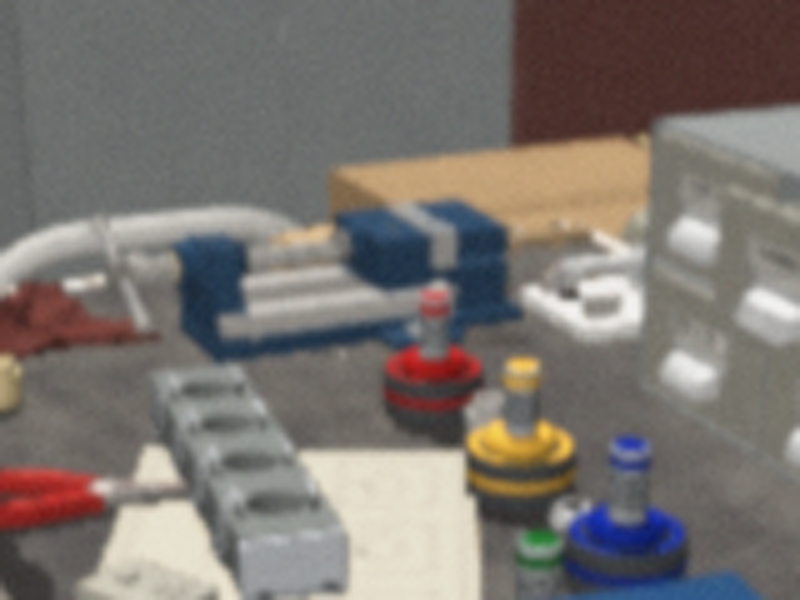

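View pics/tF.png

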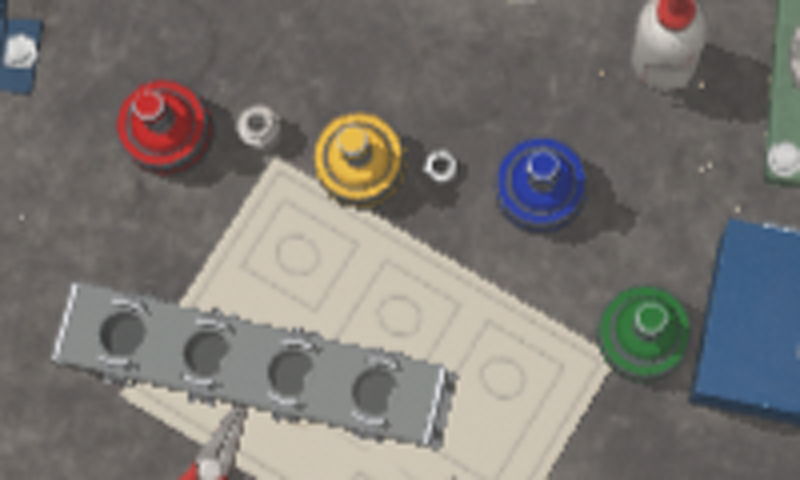

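All four punches are seated: shank tops at about 81–83 mm, collar tops at about 38–39 mm, axes within 3 mm where the ring was cleanly measured, rings unmoved.

```bash
python3 -c "
from cell import *
print(job_done())"
```

```text
the job is handed in; nothing more can be done
None
```

All four punches are out of the clip strip and seated in the bolsters of their own colour. The job was handed in at about 31 s of the 90 s. Each punch was pulled straight up with 80 N of grip and lowered slowly. I pressed lightly until the wrist force showed contact (12–20 N), then released it.

**Last checks, top and side cameras:**
- **Seating:** collar tops measured 38–39 mm and shank tops about 83 mm; a flat-seated punch should read 39 and 81 mm. Contact came within 0.3 mm of the height predicted from each grip.
- **Alignment:** red, yellow and blue punches are within 3 mm of their ring centres.
- **Bolsters:** the red, yellow and blue rings are within 1 mm of where they started. The pink look-alike ring was not touched.
- **Arm:** it is parked clear and touching nothing.

**Checks that disagreed:**
- **Tool height:** the reported TCP height read about 40 mm lower than the fingertips seen by both cameras. Only about 6 mm of that comes from the jaws being half open. I worked from the camera heights and contact instead.
- **Green ring:** in the last measurement the ring fit was spoiled by the blue box next to it (38.5 mm radius instead of 34). An earlier check, made after green was seated, put that ring within 0.1 mm of its start. The green punch is about 2 mm from that point.
- **Side camera:** it put the held punches about 3 mm further in +y than the arm reported. This is well inside the fit tolerance.

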